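# Clear the stacked stones off the tile spinner onto their sorting boards

### The arm

A 6-joint arm with a two-finger parallel gripper is mounted at the origin on the work surface. World frame = base frame: x ahead of the robot, y to its left, z up, the work surface at z = 0. Lengths are in mm, angles in rad, forces in N, time in s.
With the tool pointing down it reaches from about 375 to 900 mm from the base axis. Payload 3.1 kg.
Tool frame: the origin (TCP) lies at the very end of the fingers, on their centre line; the grasp point (between the pads) lies 19 mm behind it; x points along the fingers, z is the direction in which the jaws open and shut, and the axes are right-handed (so a half turn about x gives the same grasp; the last joint's range is limited). The gripper opens to 85 mm and grips with 20 to 120 N. Pads are 22 mm wide; open, the fingers measure 114 mm over their backs; the gripper's body (76 mm by 85 mm) begins 54 mm behind the grasp point. The pads swing forward as they close: fully open they stand 13 mm farther back than shut.
Start: joints at [-1.296, 0.527, 1.433, -0, 1.181, -0.178], TCP at [273.446, -561.982, 231.31] pointing down, gripper open.
Joint ranges: [-3.08, 3.08], [-0.75, 2.2], [0.22, 2.44], [-1.43, 4.57], [0, 2.65], [-2.85, 2.85]. Speed limits (rad/s): [2.79, 2.79, 3.14, 3.14, 3.14, 3.14].

### API

Orientations are given as a rotation vector (axis times angle).
In Python, from workcell import observe, camera, finish_job gives the robot as it stands.
- The arm moves only by the tool send_rows, never from a script. Its argument "plan" is a list of rows, each an object of numbers: "gripper": the finger opening in cm, from 0 to 8.54; "dx", "dy", "dz": the shift along the tool's x, y, z in cm; "yaw": the turn about the tool's x in rad. A call has 1 to 12 rows; each row is the pose to reach, as a shift and turn from the pose commanded when the call began, along the tool's axes at that moment; what a row does not reach only later rows make up. A row lasts 1/8 s, in which the tool goes at most 62.5 mm and 10.7 degrees, less where a joint would pass 70% of its speed; a pose out of reach is approached as far as the arm can. A call with a gripper value outside its range is refused whole. The fingers move at their own pace and stop on an object; "force" is the grip in N (left out, the last holds). Time passes only in rows, so rows that repeat a pose let the fingers close. It gives the time, the measured TCP pose, the force and the opening at its end, in the units of the state.
- observe(): the state, without advancing time (a new reading comes with each control period).
- camera(name): name is "scene" or "top" or "wrist"; returns a dict with "img" (420x560x3 uint8, blue, green, red), "K" (3x3 intrinsics, pixels), "k1" (the pictures are not rectified: a ray, as slopes to the right and down, at radius r is drawn at 1 + k1 r^2 times it, then the intrinsics apply), "R" (3x3) and "t" (3): a world point X has camera coordinates R X + t; the wrist camera has in their place "T_tool_cam" (4x4, takes a point from camera to tool coordinates, whose origin is the TCP and whose axes are the tool frame's). Camera axes: x right, y down, z forward; pixel columns grow to the right and rows downward; lengths in mm; the calibration is good to about 2 mm. A picture is of the moment at which its call begins: read the wrist's pose just before it. There is no depth.
- finish_job(): hands the job in, once; it reports no verdict.
The state is a dict: "t": time; "joint_pos": joint angles; "dq": joint speeds; "tau": joint torques, N m; "ee_pos": TCP position; "tcp_rot": TCP orientation; "wrist_force": force on the tool from outside, world axes, zero at the start; "torque": the same for the moment, N m; "gripper_width": finger opening in mm.
Only numpy, scipy, OpenCV 4.12 (cv2) and the standard library are available. Lean on these libraries where they do the work, as an engineer would, in place of code of your own. Each camera call takes 0.05 s, during which the arm holds its last target.

### The job

Take the stack on the tile spinner apart from the top down, one piece at a time, leaving the rest of it standing where it is: gilt lump, then green glass shard, then blue slab, then soapstone block. Set each piece flat in the middle of the felt on the board whose sample chips show its own material (gold, green, blue, grey), without dropping it, and let go. Leave the pewter cup and the terracotta jar where they are.

Things in the scene. Friction and masses are not known exactly. Their poses are not given: they have to be found in the camera images.
- gilt: gilt smalti lump, gold, top of the stack, 30 x 22 x 18 (rough top up to 21) mm (its own x, y, z), about 60 g, loose. Origin: centre of its underside, z up; grip it from above across its y. It lies on the shard at the start
- shard: green bottle-glass shard with polished edges, second from the top, 54 x 32 x 18 mm (its own x, y, z), about 80 g, loose. Origin: centre of its underside, z up; grip it from above across its y. It lies on the blue slab at the start
- cobalt: cobalt-blue smalti slab, third from the top, 76 x 46 x 22 mm (its own x, y, z), about 200 g, loose. Origin: centre of its underside, z up; grip it from above across its y. It lies on the soapstone block at the start
- soapstone: grey soapstone rubbing block, bottom of the stack, 100 x 62 x 30 mm (its own x, y, z), about 450 g, loose. Origin: centre of its underside, z up; grip it from above across its y. It lies on the fixed tile spinner (locked disc, 160 mm across, top 54 mm above the table; low crank reaching 100 mm from the axis), which changes places with the boards
- gold_board: fixed flat brown wooden board, 132 x 120 x 8 mm, no rim, with a dark felt field (104 x 114 mm) and, along its -x edge, five flush gold sample chips. Origin: underside, at the middle of the felt; the board spans x -76 to +56 and y -60 to +60 mm; z up. Felt surface 8 mm above the origin. The boards change places
- green_board: fixed flat brown wooden board, 132 x 120 x 8 mm, no rim, with a dark felt field (104 x 114 mm) and, along its -x edge, five flush green sample chips. Origin: underside, at the middle of the felt; the board spans x -76 to +56 and y -60 to +60 mm; z up. Felt surface 8 mm above the origin. The boards change places
- blue_board: fixed flat brown wooden board, 132 x 120 x 8 mm, no rim, with a dark felt field (104 x 114 mm) and, along its -x edge, five flush cobalt-blue sample chips. Origin: underside, at the middle of the felt; the board spans x -76 to +56 and y -60 to +60 mm; z up. Felt surface 8 mm above the origin. The boards change places
- grey_board: fixed flat brown wooden board, 132 x 120 x 8 mm, no rim, with a dark felt field (104 x 114 mm) and, along its -x edge, five flush grey soapstone sample chips. Origin: underside, at the middle of the felt; the board spans x -76 to +56 and y -60 to +60 mm; z up. Felt surface 8 mm above the origin. The boards change places
- cup: empty pewter cup, a bystander, 68 mm across, 75 mm high, loose. Origin: centre of its underside
- jar: terracotta-coloured jar with a brass cap and a paper band, a bystander, 60 mm across, 85 mm high, loose. Origin: centre of its underside

How it is judged (in metres and radians):
On the way, in this order (a step that is already met when the one before it is completed fails the run):
1. the gilt lump lies let go in the middle of its own board, the rest of the stack still standing where it was (horizontal distance between gilt and gold_board below 0.015 m and z of gilt in the frame of gold_board between 0.005 and 0.012 m and angle between gilt's own z axis and vertical below 0.1 rad and contact force between gilt and the fingers below 0.05 N and linear speed of gilt below 0.02 m/s and distance of each of shard, cobalt, soapstone from where it was at the start of the episode below 0.025 m), for 0.2 s.
2. the green glass shard lies let go in the middle of its own board, the rest of the stack still standing where it was (horizontal distance between shard and green_board below 0.015 m and z of shard in the frame of green_board between 0.005 and 0.012 m and angle between shard's own z axis and vertical below 0.1 rad and contact force between shard and the fingers below 0.05 N and linear speed of shard below 0.02 m/s and distance of each of cobalt, soapstone from where it was at the start of the episode below 0.025 m), for 0.2 s.
3. the blue slab lies let go in the middle of its own board, the rest of the stack still standing where it was (horizontal distance between cobalt and blue_board below 0.015 m and z of cobalt in the frame of blue_board between 0.005 and 0.012 m and angle between cobalt's own z axis and vertical below 0.1 rad and contact force between cobalt and the fingers below 0.05 N and linear speed of cobalt below 0.02 m/s and distance of soapstone from where it was at the start of the episode below 0.025 m), for 0.2 s.
4. the soapstone block lies let go in the middle of its own board (horizontal distance between soapstone and grey_board below 0.015 m and z of soapstone in the frame of grey_board between 0.005 and 0.012 m and angle between soapstone's own z axis and vertical below 0.1 rad and contact force between soapstone and the fingers below 0.05 N and linear speed of soapstone below 0.02 m/s), for 0.2 s.
At the end, for the whole second after the job is handed in: Each of the four pieces lies on its own board, released and at rest (under 0.02 m/s), the middle of its underside within 15 mm of the middle of the felt, its underside at the felt's surface (5 to 12 mm above the board's underside) and level within 0.1 rad (all of step 4 and horizontal distance between gilt and gold_board below 0.015 m and z of gilt in the frame of gold_board between 0.005 and 0.012 m and angle between each of gilt, shard, cobalt's own z axis and vertical below 0.1 rad and contact force between each of gilt, shard, cobalt and the fingers below 0.05 N and linear speed of each of gilt, shard, cobalt below 0.02 m/s and horizontal distance between shard and green_board below 0.015 m and z of shard in the frame of green_board between 0.005 and 0.012 m and horizontal distance between cobalt and blue_board below 0.015 m and z of cobalt in the frame of blue_board between 0.005 and 0.012 m); the robot touches nothing.
It fails at once if a piece is dropped (falls free faster than 0.45 m/s, as from more than about 10 mm) ((linear speed of gilt above 0.45 m/s and contact force between gilt and the fingers below 0.01 N) or (linear speed of shard above 0.45 m/s and contact force between shard and the fingers below 0.01 N) or (linear speed of cobalt above 0.45 m/s and contact force between cobalt and the fingers below 0.01 N) or (linear speed of soapstone above 0.45 m/s and contact force between soapstone and the fingers below 0.01 N)).
It fails at once if the pewter cup is moved more than 20 mm or tipped (distance of cup from where it was at the start of the episode above 0.02 m or angle between cup's own z axis and vertical above 0.3 rad).
It fails at once if the terracotta jar is moved more than 20 mm or tipped (distance of jar from where it was at the start of the episode above 0.02 m or angle between jar's own z axis and vertical above 0.3 rad).
It also fails if it takes over 115 s, if anything falls off the work surface, if the arm or the gripper's body presses on something with over 40 N, if the wrist force passes 120 N, or if a joint passes its speed limit or range.

## Working session

There is one attempt and no reset: what is moved stays moved. The work goes in short steps, Python scripts to look and compute and a tool call to move; the robot and the scene stay as the last step left them, time stands still between calls to the robot, and variables do not carry over. Pictures are saved under pics/ and viewed, and the job is handed in when it is done.

Besides the shell and the picture viewer there is one more tool, called after "Request:" in YAML: its name, and indented under it one key for each argument. send_rows: Moves the arm, as the interface text tells. Its arguments: {"type":"object","properties":{"plan":{"type":"array","items":{"type":"object","properties":{"gripper":{"type":"number"},"dx":{"type":"number"},"dy":{"type":"number"},"dz":{"type":"number"},"yaw":{"type":"number"}}}},"force":{"type":"number"}},"required":["plan"]}

```bash
mkdir -p pics; ls
python3 - <<'E'
from workcell import observe,camera
import cv2,numpy as np,pickle
o=observe();print(o)
d={}
for n in ['scene','top','wrist']:
    c=camera(n);cv2.imwrite(f'pics/{n}0.png',c['img']);d[n]=c
    print(n,{k:np.round(v,4).tolist() for k,v in c.items() if k!='img'})
pickle.dump(d,open('c0.pkl','wb'))
E
```

```text
pics
{'t': 0.0, 'joint_pos': array([-1.29653751e+00,  5.28470034e-01,  1.43390436e+00,  2.12343336e-05,
        1.18142131e+00, -1.78482990e-01]), 'dq': array([ 0.00156199,  0.00100475, -0.00082   , -0.00079076, -0.00101763,
        0.00081157]), 'tau': array([-1.45898048e-03, -4.42353773e+01, -1.78025830e+01, -3.48406738e-04,
        8.46316572e-03, -2.16187878e-06]), 'ee_pos': array([ 273.23797031, -561.30495017,  230.33060389]), 'tcp_rot': array([ 0.87101895,  1.39165715, -0.86856558]), 'wrist_force': array([ 0.45529087, -0.5908115 , -0.10942052]), 'torque': array([ 0.00893177,  0.00154528, -0.04244096]), 'gripper_width': 85.41718514104107}
scene {'K': [[534.7586, 0.0, 284.6211], [0.0, 534.7586, 208.2526], [0.0, 0.0, 1.0]], 'k1': -0.0492, 'R': [[0.6126, 0.7904, 0.0003], [0.6185, -0.4792, -0.6228], [-0.4921, 0.3817, -0.7824]], 't': [-371.9448, -251.1904, 1705.136]}
top {'K': [[389.4876, 0.0, 277.8914], [0.0, 389.4876, 206.2699], [0.0, 0.0, 1.0]], 'k1': 0.0361, 'R': [[0.0281, -0.9992, -0.0267], [-0.9932, -0.0249, -0.1136], [0.1129, 0.0297, -0.9932]], 't': [61.0335, 559.207, 873.2932]}
wrist {'K': [[361.0164, 0.0, 283.0144], [0.0, 361.0164, 213.4179], [0.0, 0.0, 1.0]], 'k1': -0.0805, 'T_tool_cam': [[-0.0008, -0.2886, 0.9575, -142.0694], [-0.0005, -0.9575, -0.2886, 72.6656], [1.0, -0.0007, 0.0006, 0.3796], [0.0, 0.0, 0.0, 1.0]]}
```

View pics/scene0.png

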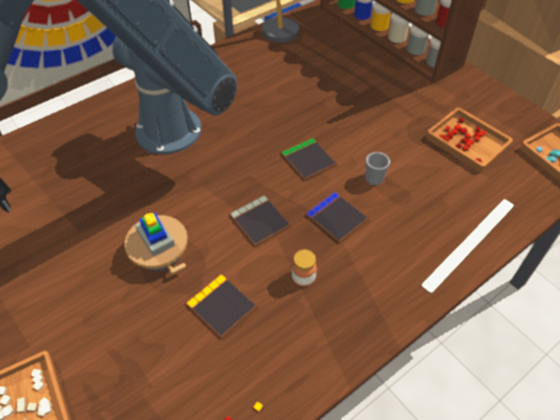

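View pics/top0.png

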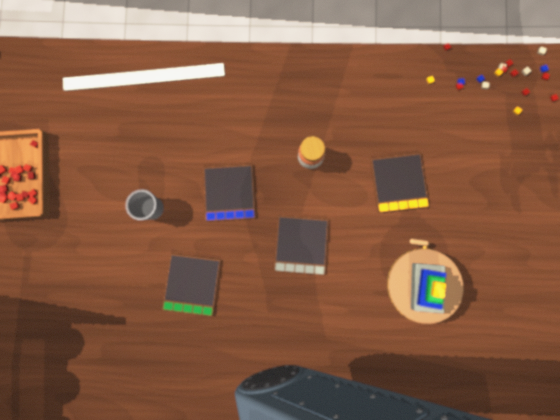

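View pics/wrist0.png

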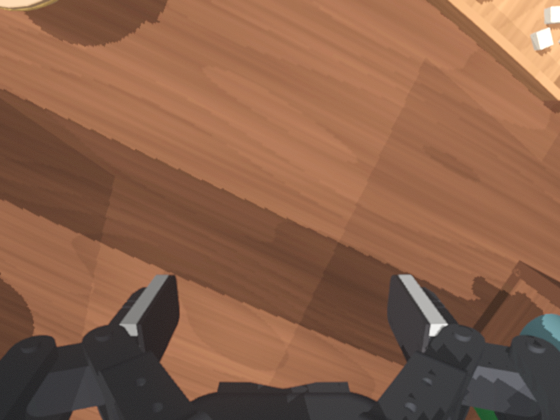

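The scene and top views show the stack on the spinner at top (425,285) and the four boards: gold (400,183), grey (302,246), blue (230,193) and green (192,285). The cup is at (143,205) and the jar at (312,152). Next I'll zoom in to measure.

```bash
cat > h.py <<'E'
import numpy as np,cv2
def ray(c,u,v):
    K=c['K'];x=np.array([(u-K[0,2])/K[0,0],(v-K[1,2])/K[1,1]]);p=x.copy()
    for _ in range(30): p=x/(1+c['k1']*(p@p))
    return np.array([p[0],p[1],1.])
def cam_RT(c,o=None):
    if 'R' in c: return np.array(c['R']),np.array(c['t'])
    Rt=cv2.Rodrigues(np.array(o['tcp_rot']))[0];T=np.array(c['T_tool_cam'])
    Rwc=Rt@T[:3,:3];tw=Rt@T[:3,3]+o['ee_pos']
    return Rwc.T,-Rwc.T@tw
def topl(c,u,v,z,o=None):
    R,t=cam_RT(c,o);d=R.T@ray(c,u,v);C=-R.T@t
    return C+d*(z-C[2])/d[2]
def proj(c,X,o=None):
    R,t=cam_RT(c,o);p=R@np.asarray(X,float)+t;x=p[:2]/p[2];x=x*(1+c['k1']*(x@x))
    return np.array([c['K'][0,0]*x[0]+c['K'][0,2],c['K'][1,1]*x[1]+c['K'][1,2]])
def crop(img,x0,y0,x1,y1,f,name):
    im=cv2.resize(img[y0:y1,x0:x1],None,fx=f,fy=f,interpolation=cv2.INTER_CUBIC);cv2.imwrite('pics/'+name,im)
E
python3 - <<'E'
from h import *;import pickle
d=pickle.load(open('c0.pkl','rb'));t=d['top']
for b in [('gold',400,183),('grey',302,246),('blue',230,193),('green',192,285)]:
    print(b,topl(t,b[1],b[2],8).round(1))
print(topl(t,425,285,54),topl(t,143,205,75),topl(t,312,150,85))
crop(t['img'],380,235,480,335,6,'top_stack0.png')
crop(d['scene']['img'],110,190,210,290,6,'sc_stack0.png')
# dark felt segmentation
hsv=cv2.cvtColor(t['img'],cv2.COLOR_BGR2HSV)
for n,u,v in [('gold',400,183),('grey',302,246),('blue',230,193),('green',192,285)]:
    print(n,hsv[v,u],t['img'][v,u], t['img'][v,u+45])
E
```

```text
('gold', 400, 183) [ 623.1 -212.1    8. ]
('grey', 302, 246) [467.4  17.2   8. ]
('blue', 230, 193) [589.4 192.8   8. ]
('green', 192, 285) [369.6 272.6   8. ]
[ 390.02282737 -250.91866036   54.        ] [547.87234664 375.38215004  75.        ] [679.03110537   2.15372944  85.        ]
gold [ 3 37 82] [70 71 82] [ 57  85 139]
grey [ 0 22 82] [75 75 82] [ 60  89 145]
blue [177  30  85] [76 75 85] [ 53  77 126]
green [ 5 32 87] [76 78 87] [ 51  81 137]
```

View pics/top_stack0.png

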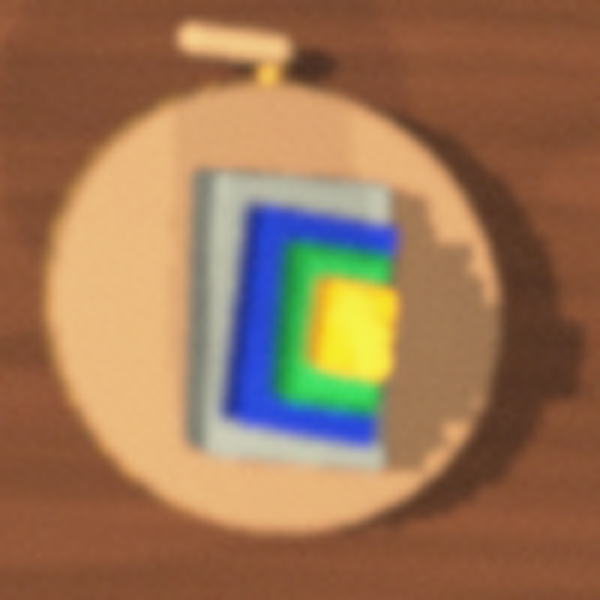

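View pics/sc_stack0.png

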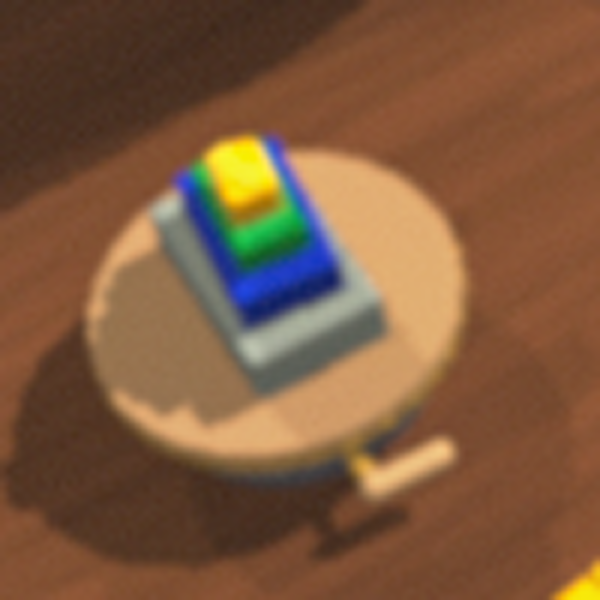

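```bash
cat > felt.py <<'E'
from h import *
def felt(c,u,v,o=None,rad=None):
    # segment felt by floodfill-like colour closeness
    hsv=cv2.cvtColor(c['img'],cv2.COLOR_BGR2HSV)
    m=((hsv[...,1]<85)&(hsv[...,2]<125)&(hsv[...,2]>45)).astype(np.uint8)
    m=cv2.morphologyEx(m,cv2.MORPH_OPEN,np.ones((3,3)))
    n,l=cv2.connectedComponents(m);k=l[v,u]
    mm=(l==k).astype(np.uint8)
    cn=max(cv2.findContours(mm,cv2.RETR_EXTERNAL,cv2.CHAIN_APPROX_NONE)[0],key=cv2.contourArea)[:,0]
    P=np.array([topl(c,a,b,8,o)[:2] for a,b in cn],np.float32)
    return cv2.minAreaRect(P),mm
E
python3 - <<'E'
from felt import *;import pickle
d=pickle.load(open('c0.pkl','rb'))
guess={'gold':(400,183),'grey':(302,246),'blue':(230,193),'green':(192,285)}
for n,(u,v) in guess.items():
    r,_=felt(d['top'],u,v);X=topl(d['top'],u,v,8)
    p=proj(d['scene'],X).round().astype(int)
    r2,_=felt(d['scene'],p[0],p[1])
    print(n,np.round(np.r_[r[0],r[1],r[2]],1),np.round(np.r_[r2[0],r2[1],r2[2]],1),p)
E
```

```text
gold [ 635.7 -209.7   99.9  111.5    8.1] [ 638.2 -212.3  101.1  111.3    8.1] [220 302]
grey [480.3  19.  112.  101.7  87.1] [481.7  15.6 111.6 103.9  87.1] [259 217]
blue [600.7 196.9 103.7 113.1   3.2] [602.5 192.7 105.1 111.1   5. ] [336 214]
green [381.  273.9 112.  102.   84.5] [383.8 270.1 110.8 101.2  84.3] [308 156]
```

```bash
cat >> h.py <<'E'
def plan(o,target,ang=None):
    """target world mm; ang = desired world heading (rad) of jaw axis (tool z), mod pi. prints dx,dy,dz cm, yaw"""
    Rt=cv2.Rodrigues(np.array(o['tcp_rot']))[0]
    s=Rt.T@(np.asarray(target,float)-o['ee_pos'])/10
    z=Rt[:,2];cur=np.arctan2(z[1],z[0]);yaw=0
    if ang is not None:
        # turn about tool x (down): world heading decreases
        yaw=-(ang-cur);yaw=(yaw+np.pi/2)%np.pi-np.pi/2
    print('jaw heading deg',np.degrees(cur).round(1),'tool x',Rt[:,0].round(4),'tool y',Rt[:,1].round(3))
    print('from',o['ee_pos'].round(1),'-> dx,dy,dz(cm)',s.round(3),'yaw',round(yaw,4),'j6',o['joint_pos'][5].round(2))
E
python3 - <<'E'
from h import *;from workcell import observe
plan(observe(),[400,-250,240],np.pi/2)
E
```

```text
jaw heading deg -64.1 tool x [-4.0e-04  1.6e-03 -1.0e+00] tool y [0.899 0.437 0.   ]
from [ 273.3 -561.5  230.6] -> dx,dy,dz(cm) [ -0.899  25.02  -22.47 ] yaw 0.4528 j6 -0.18
```

Request:
send_rows:
  plan:
    - {"dx":-1,"dy":2.5,"dz":-2.2,"yaw":0.05}
    - {"dx":-1,"dy":5,"dz":-4.5,"yaw":0.1}
    - {"dx":-1,"dy":7.5,"dz":-6.7,"yaw":0.15}
    - {"dx":-1,"dy":10,"dz":-9,"yaw":0.2}
    - {"dx":-1,"dy":12.5,"dz":-11.2,"yaw":0.25}
    - {"dx":-1,"dy":15,"dz":-13.5,"yaw":0.3}
    - {"dx":-1,"dy":17.5,"dz":-15.7,"yaw":0.35}
    - {"dx":-1,"dy":20,"dz":-18,"yaw":0.4}
    - {"dx":-1,"dy":22.5,"dz":-20.2,"yaw":0.45}
    - {"dx":-1,"dy":25,"dz":-22.5,"yaw":0.45}
    - {"dx":-1,"dy":25,"dz":-22.5,"yaw":0.45}
    - {"dx":-1,"dy":25,"dz":-22.5,"yaw":0.45}

```text
invalid input
```

Run:
```python
from h import *;from workcell import observe,camera;import pickle
o=observe();c=camera('wrist');pickle.dump((o,c),open('w1.pkl','wb'))
plan(o,[400,-250,240],np.pi/2);print(np.abs(o['dq']).max())
cv2.imwrite('pics/w1.png',c['img'])
```

```text
jaw heading deg -64.1 tool x [-4.0e-04  1.6e-03 -1.0e+00] tool y [0.899 0.437 0.   ]
from [ 273.3 -561.5  230.6] -> dx,dy,dz(cm) [ -0.899  25.02  -22.47 ] yaw 0.4528 j6 -0.18
0.004914207566339376
```

View pics/w1.png

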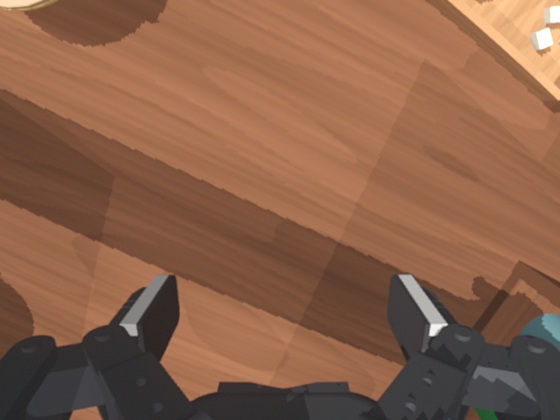

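The call was refused, probably because each row needs every field, and I had left out the gripper value. The picture hasn't changed.

Request:
send_rows:
  plan:
    - {"dx":-1,"dy":2.5,"dz":-2.2,"yaw":0.05,"gripper":8.5}
    - {"dx":-1,"dy":5,"dz":-4.5,"yaw":0.1,"gripper":8.5}
    - {"dx":-1,"dy":7.5,"dz":-6.7,"yaw":0.15,"gripper":8.5}
    - {"dx":-1,"dy":10,"dz":-9,"yaw":0.2,"gripper":8.5}
    - {"dx":-1,"dy":12.5,"dz":-11.2,"yaw":0.25,"gripper":8.5}
    - {"dx":-1,"dy":15,"dz":-13.5,"yaw":0.3,"gripper":8.5}
    - {"dx":-1,"dy":17.5,"dz":-15.7,"yaw":0.35,"gripper":8.5}
    - {"dx":-1,"dy":20,"dz":-18,"yaw":0.4,"gripper":8.5}
    - {"dx":-1,"dy":22.5,"dz":-20.2,"yaw":0.45,"gripper":8.5}
    - {"dx":-1,"dy":25,"dz":-22.5,"yaw":0.45,"gripper":8.5}
    - {"dx":-1,"dy":25,"dz":-22.5,"yaw":0.45,"gripper":8.5}
    - {"dx":-1,"dy":25,"dz":-22.5,"yaw":0.45,"gripper":8.5}

```text
t: 1.7
ee_pos: [399.9, -250.8, 241.4]
tcp_rot: [1.206, 1.21, -1.207]
wrist_force: [-0.2, 0.0, 0.1]
gripper_width: 85.0
```

Run:
```python
from h import *;from workcell import observe,camera;import pickle
o=observe();c=camera('wrist');pickle.dump((o,c),open('w1.pkl','wb'))
plan(o,[400,-250,240],np.pi/2);print(o['t'],np.abs(o['dq']).max())
cv2.imwrite('pics/w1b.png',c['img'])
```

```text
jaw heading deg -89.8 tool x [ 2.e-04 -9.e-04 -1.e+00] tool y [1.    0.003 0.   ]
from [ 399.9 -250.8  241.4] -> dx,dy,dz(cm) [ 0.142  0.007 -0.083] yaw 0.0033 j6 0.77
1.7 0.017434256329860447
```

View pics/w1b.png

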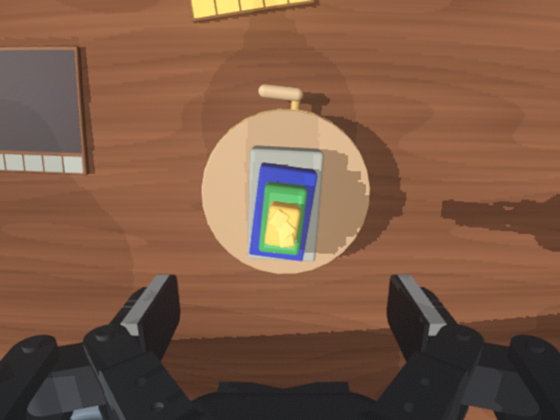

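The wrist picture shows the stack at (283,205) on the disc centred at (286,191), and the crank at (282,92). I'll zoom in and fit each block's outline.

```bash
cat > fit.py <<'E'
from h import *;from scipy.optimize import minimize
B={'gilt':(30,22,20,124,(18,38)),'shard':(54,32,18,106,(45,80)),'cobalt':(76,46,22,84,(105,130)),'soap':(100,62,30,54,None)}
def boxpts(p,sx,sy,h,z0):
    x,y,a=p;c,s=np.cos(a),np.sin(a);P=[]
    for dz in (0,h):
        for i,j in ((1,1),(1,-1),(-1,-1),(-1,1)):
            dx,dy=i*sx/2,j*sy/2;P.append([x+c*dx-s*dy,y+s*dx+c*dy,z0+dz])
    return np.array(P)
def hullmask(c,o,P,shape,f=4):
    q=np.array([proj(c,X,o) for X in P]);h=cv2.convexHull(((q+0.5)*f-0.5).astype(np.float32))
    m=np.zeros((shape[0]*f,shape[1]*f),np.uint8);cv2.fillPoly(m,[np.round(h*16).astype(np.int32)],255,shift=4)
    return cv2.resize(m,(shape[1],shape[0]),interpolation=cv2.INTER_AREA).astype(float)/255
def obsmask(img,names):
    hsv=cv2.cvtColor(img,cv2.COLOR_BGR2HSV);m=np.zeros(img.shape[:2],bool);H=hsv[...,0]
    for n in names:
        a,b=B[n][4];m|=(H>=a)&(H<=b)&(hsv[...,1]>130)&(hsv[...,2]>50)
    return m
def fit(views,names,p0,win=60):
    """union hull of names[0] (big) with known smaller ones on top (poses): views list (c,o); fits names[0] with fixed=[(name,pose)]"""
    big,fixed=names
    V=[]
    for c,o in views:
        u,v=proj(c,[p0[0],p0[1],B[big][3]+B[big][2]],o).round().astype(int)
        h,w=c['img'].shape[:2];x0,x1,y0,y1=max(u-win,0),min(u+win,w),max(v-win,0),min(v+win,h)
        M=obsmask(c['img'],[big]+[n for n,_ in fixed])[y0:y1,x0:x1].astype(float)
        V.append((c,o,(x0,y0,x1,y1),M))
    def cost(p):
        s=0
        for c,o,(x0,y0,x1,y1),M in V:
            c2=dict(c);K=np.array(c['K']).copy();K[0,2]-=x0;K[1,2]-=y0;c2['K']=K
            m=hullmask(c2,o,boxpts(p,*B[big][:4]),M.shape)
            for n,q in fixed: m=np.maximum(m,hullmask(c2,o,boxpts(q,*B[n][:4]),M.shape))
            s+=((m-M)**2).sum()/max(M.sum(),1)
        return s
    best=None
    for a0 in (p0[2]-.1,p0[2],p0[2]+.1):
        r=minimize(cost,[p0[0],p0[1],a0],method='Nelder-Mead',options=dict(initial_simplex=np.array([p0[0],p0[1],a0])+np.array([[0,0,0],[6,0,0],[0,6,0],[0,0,.15]]),xatol=.02,fatol=1e-4,maxiter=200))
        if best is None or r.fun<best.fun: best=r
    return best.x,best.fun
E
cat > run1.py <<'E'
from fit import *;import pickle
o,c=pickle.load(open('w1.pkl','rb'));d=pickle.load(open('c0.pkl','rb'))
g=topl(c,283,227,142,o);print('gilt guess',g)
for nm,vs in (('wrist',[(c,o)]),('scene',[(d['scene'],None)]),('both',[(c,o),(d['scene'],None)])):
    fixed=[];p=np.r_[g[:2],0]
    for n in ('gilt','shard','cobalt'):
        x,f=fit(vs,(n,list(fixed)),p);print(nm,n,x.round(2),round(f,3))
        fixed.append((n,x));p=x
crop(c['img'],190,90,390,290,4,'w1z.png')
E
time python3 run1.py
```

```text
gilt guess [ 390.15720872 -251.77477742  142.        ]
wrist gilt [ 3.8903e+02 -2.5078e+02 -1.3000e-01] 0.97
wrist shard [ 373.65 -248.67    0.  ] 2.955
wrist cobalt [ 3.9002e+02 -2.5050e+02 -1.4000e-01] 1.256
scene gilt [ 3.9035e+02 -2.5184e+02 -1.7000e-01] 0.228
scene shard [ 3.8571e+02 -2.5046e+02 -2.1000e-01] 0.278
scene cobalt [ 3.8395e+02 -2.5103e+02 -1.9000e-01] 0.32
both gilt [ 3.8958e+02 -2.5093e+02 -1.5000e-01] 1.213
both shard [ 3.8414e+02 -2.5140e+02 -1.6000e-01] 3.329
both cobalt [ 3.8486e+02 -2.5015e+02 -1.7000e-01] 1.412
real	0m5.853s
user	0m6.083s
sys	0m0.354s
```

View pics/w1z.png

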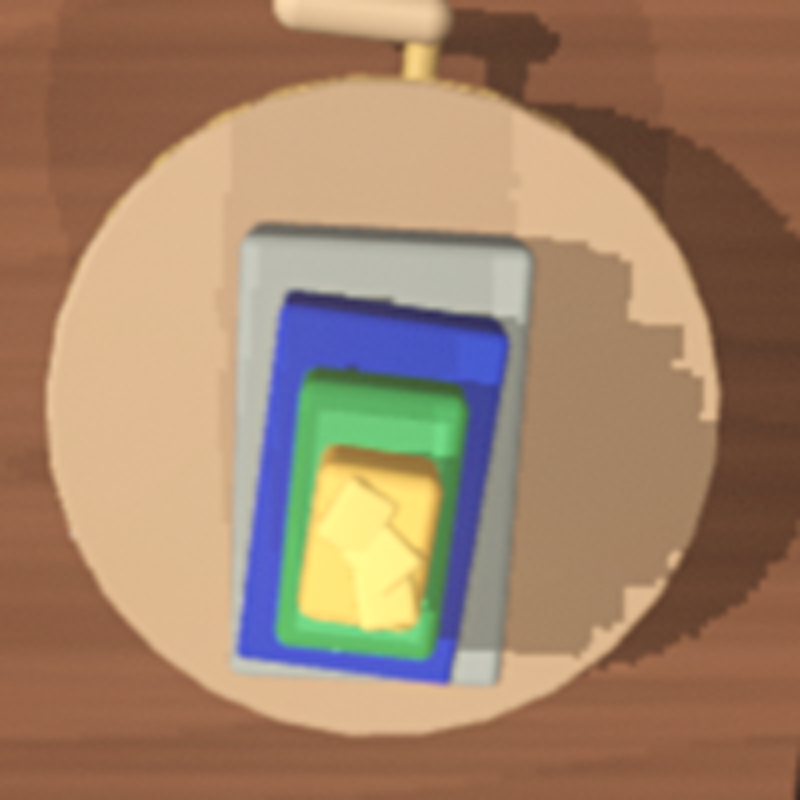

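Run:
```python
import pickle,cv2
o,c=pickle.load(open('w1.pkl','rb'));h=cv2.cvtColor(c['img'],cv2.COLOR_BGR2HSV)
def z(x,y): return h[90+y//4,190+x//4]
for n,x,y in (('gilt',345,590),('giltl',350,510),('giltside',380,458),('disc',120,500),('discsh',560,420),('shard',320,420),('shard2',430,410),('shardR',452,480),('cob',300,340),('cobR',480,420),('wood',30,700)): print(n,z(x,y))
```

```text
gilt [ 25 133 255]
giltl [ 26 115 255]
giltside [ 18 157 151]
disc [ 16  87 223]
discsh [ 15  99 165]
shard [ 65 117 203]
shard2 [ 63 126 176]
shardR [ 57 118 128]
cob [117 154 197]
cobR [118 145 153]
wood [ 11 136 154]
```

```bash
sed -i 's/(hsv\[...,1\]>130)/(hsv[...,1]>95)/; s/(18,38)/(18,36)/' fit.py; python3 run1.py
```

```text
gilt guess [ 390.15720872 -251.77477742  142.        ]
wrist gilt [ 3.894e+02 -2.507e+02 -1.500e-01] 0.103
wrist shard [ 3.8806e+02 -2.5065e+02 -1.1000e-01] 0.124
wrist cobalt [ 3.8650e+02 -2.5049e+02 -1.3000e-01] 0.103
scene gilt [ 3.9015e+02 -2.5130e+02 -1.5000e-01] 0.295
scene shard [ 3.8556e+02 -2.5081e+02 -2.2000e-01] 0.3
scene cobalt [ 3.8494e+02 -2.5052e+02 -1.6000e-01] 0.279
both gilt [ 3.9013e+02 -2.5080e+02 -1.7000e-01] 0.4
both shard [ 3.8678e+02 -2.5065e+02 -1.6000e-01] 0.443
both cobalt [ 3.8655e+02 -2.5061e+02 -1.6000e-01] 0.387
```

Run:
```python
from h import *;from workcell import observe
plan(observe(),[389.6,-251,126.5],np.pi/2-.15)
```

```text
jaw heading deg -89.9 tool x [ 3.e-04 -8.e-04 -1.e+00] tool y [1.    0.002 0.   ]
from [ 399.9 -251.2  241.4] -> dx,dy,dz(cm) [11.489 -1.028 -0.029] yaw 0.1523 j6 0.77
```

Request:
send_rows:
  plan:
    - {"dx":1.5,"dy":-1.0,"dz":0,"yaw":0.15,"gripper":4.5}
    - {"dx":3,"dy":-1.0,"dz":0,"yaw":0.15,"gripper":4.5}
    - {"dx":5,"dy":-1.0,"dz":0,"yaw":0.15,"gripper":4.5}
    - {"dx":7,"dy":-1.0,"dz":0,"yaw":0.15,"gripper":4.5}
    - {"dx":8,"dy":-1.0,"dz":0,"yaw":0.15,"gripper":4.5}
    - {"dx":8,"dy":-1.0,"dz":0,"yaw":0.15,"gripper":4.5}
    - {"dx":8,"dy":-1.0,"dz":0,"yaw":0.15,"gripper":4.5}
  force: 30

```text
t: 2.62
ee_pos: [390.1, -251.0, 161.8]
tcp_rot: [1.317, 1.134, -1.317]
wrist_force: [0.4, -0.6, 0.9]
gripper_width: 44.5
```

Run:
```python
from h import *;from workcell import observe,camera
o=observe();plan(o,[389.6,-251,126.5],np.pi/2-.15)
c=camera('wrist');cv2.imwrite('pics/w2.png',c['img']);c=camera('scene');crop(c['img'],90,130,240,290,4,'s2.png')
```

```text
jaw heading deg -98.5 tool x [ 8.e-04 -9.e-04 -1.e+00] tool y [ 0.989 -0.147  0.001]
from [ 390.1 -251.   161.8] -> dx,dy,dz(cm) [ 3.53  -0.055  0.009] yaw 0.0024 j6 0.91
```

View pics/w2.png

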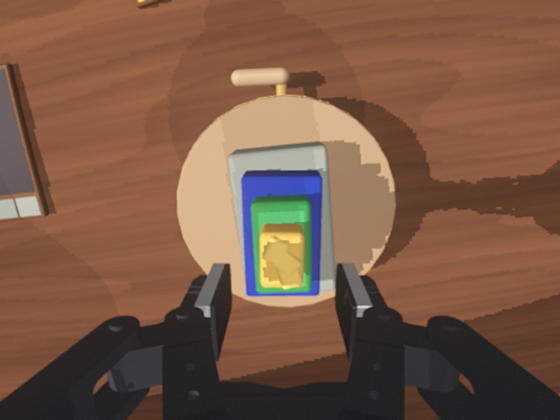

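View pics/s2.png

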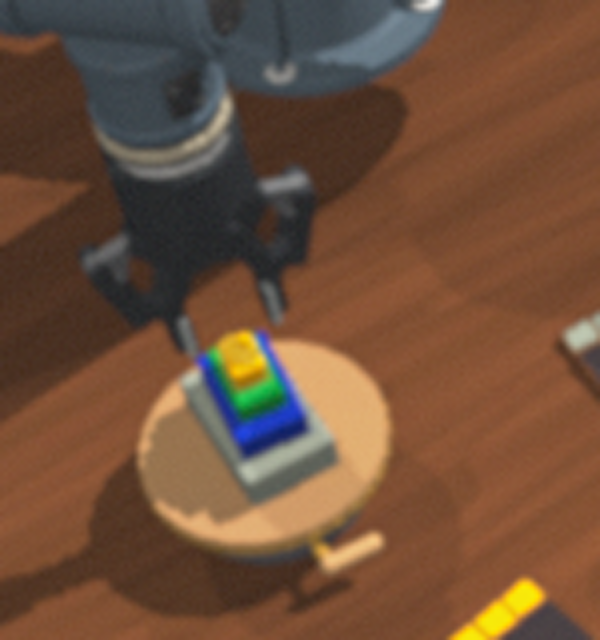

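The yaw matches: the gilt's edges run upright in the wrist view, centred at (283,258) between fingertips at (222,275) and (345,275). Descending and gripping.

Request:
send_rows:
  plan:
    - {"dx":1,"dy":-0.05,"dz":0,"yaw":0,"gripper":4.5}
    - {"dx":2,"dy":-0.05,"dz":0,"yaw":0,"gripper":4.5}
    - {"dx":3,"dy":-0.05,"dz":0,"yaw":0,"gripper":4.5}
    - {"dx":3.5,"dy":-0.05,"dz":0,"yaw":0,"gripper":4.5}
    - {"dx":3.5,"dy":-0.05,"dz":0,"yaw":0,"gripper":4.5}
    - {"dx":3.5,"dy":-0.05,"dz":0,"yaw":0,"gripper":2.8}
    - {"dx":3.5,"dy":-0.05,"dz":0,"yaw":0,"gripper":1.5}
    - {"dx":3.5,"dy":-0.05,"dz":0,"yaw":0,"gripper":1.5}
    - {"dx":3.5,"dy":-0.05,"dz":0,"yaw":0,"gripper":1.5}
    - {"dx":3.5,"dy":-0.05,"dz":0,"yaw":0,"gripper":1.5}
  force: 30

```text
t: 3.98
ee_pos: [389.5, -250.5, 126.6]
tcp_rot: [1.317, 1.135, -1.317]
wrist_force: [-0.3, 0.6, 3.2]
gripper_width: 21.4
```

Run:
```python
from h import *;from workcell import observe,camera
o=observe();plan(o,[390,-251,190]);print(o['gripper_width'],o['wrist_force'])
```

```text
jaw heading deg -98.4 tool x [ 6.e-04 -6.e-04 -1.e+00] tool y [ 0.989 -0.147  0.001]
from [ 389.5 -250.5  126.6] -> dx,dy,dz(cm) [-6.338  0.058  0.048] yaw 0 j6 0.9
21.36270207513673 [-0.31135854  0.6188658   3.15576226]
```

Request:
send_rows:
  plan:
    - {"dx":-0.3,"dy":0,"dz":0,"yaw":0,"gripper":1.5}
    - {"dx":-0.8,"dy":0,"dz":0,"yaw":0,"gripper":1.5}
    - {"dx":-2,"dy":0,"dz":0,"yaw":0,"gripper":1.5}
    - {"dx":-4,"dy":0,"dz":0,"yaw":0,"gripper":1.5}
    - {"dx":-6,"dy":0,"dz":0,"yaw":0,"gripper":1.5}
    - {"dx":-7,"dy":0,"dz":0,"yaw":0,"gripper":1.5}
    - {"dx":-7,"dy":0,"dz":0,"yaw":0,"gripper":1.5}

```text
t: 4.85
ee_pos: [389.6, -250.5, 197.1]
tcp_rot: [1.316, 1.134, -1.316]
wrist_force: [-0.9, 0.2, -1.6]
gripper_width: 21.2
```

Run:
```python
from h import *;from workcell import observe,camera;import pickle
o=observe();c=camera('wrist');cv2.imwrite('pics/w3.png',c['img'])
pickle.dump((o,c),open('w3.pkl','wb'))
plan(o,[637,-211,190]);print(o['gripper_width'],o['wrist_force'])
```

```text
jaw heading deg -98.4 tool x [ 0.0014 -0.0014 -1.    ] tool y [ 0.989 -0.147  0.002]
from [ 389.6 -250.5  197.1] -> dx,dy,dz(cm) [ 0.741 23.889 -7.537] yaw 0 j6 0.9
21.214432719709947 [-0.94282194  0.17261113 -1.62648859]
```

View pics/w3.png

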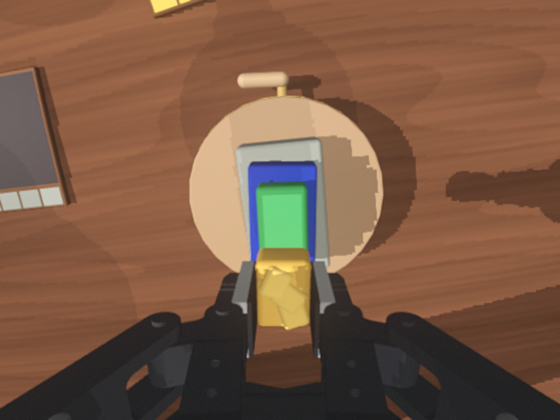

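The gilt is held level at (283,290) and the rest of the stack is undisturbed. Moving over the gold board.

Request:
send_rows:
  plan:
    - {"dx":0,"dy":2,"dz":-0.6,"yaw":0,"gripper":1.5}
    - {"dx":0,"dy":5,"dz":-1.6,"yaw":0,"gripper":1.5}
    - {"dx":0,"dy":8,"dz":-2.5,"yaw":0,"gripper":1.5}
    - {"dx":0,"dy":11,"dz":-3.5,"yaw":0,"gripper":1.5}
    - {"dx":0,"dy":14,"dz":-4.4,"yaw":0,"gripper":1.5}
    - {"dx":0,"dy":17,"dz":-5.4,"yaw":0,"gripper":1.5}
    - {"dx":0,"dy":20,"dz":-6.3,"yaw":0,"gripper":1.5}
    - {"dx":0,"dy":22,"dz":-7,"yaw":0,"gripper":1.5}
    - {"dx":0,"dy":23.5,"dz":-7.5,"yaw":0,"gripper":1.5}
    - {"dx":0,"dy":23.9,"dz":-7.5,"yaw":0,"gripper":1.5}
    - {"dx":0,"dy":23.9,"dz":-7.5,"yaw":0,"gripper":1.5}
    - {"dx":0,"dy":23.9,"dz":-7.5,"yaw":0,"gripper":1.5}

```text
t: 6.4
ee_pos: [636.1, -211.0, 196.0]
tcp_rot: [1.317, 1.137, -1.318]
wrist_force: [-1.0, 1.4, -1.6]
gripper_width: 21.3
```

Run:
```python
from felt import *;from workcell import observe,camera;import pickle
o=observe();c=camera('wrist');cv2.imwrite('pics/w4.png',c['img'])
pickle.dump((o,c),open('w4.pkl','wb'))
u,v=proj(c,[637,-211,8],o);print(u,v)
plan(o,[637,-211,12]);print(o['gripper_width'],o['wrist_force'],np.abs(o['dq']).max())
```

```text
281.82099799592373 185.3639482745756
jaw heading deg -98.5 tool x [-1.1e-03  5.0e-04 -1.0e+00] tool y [ 0.989 -0.147 -0.001]
from [ 636.1 -211.   196. ] -> dx,dy,dz(cm) [ 1.8397e+01  1.0700e-01 -1.0000e-02] yaw 0 j6 1.23
21.330471486973313 [-1.04562976  1.36218118 -1.59404329] 0.008848074210855827
```

View pics/w4.png

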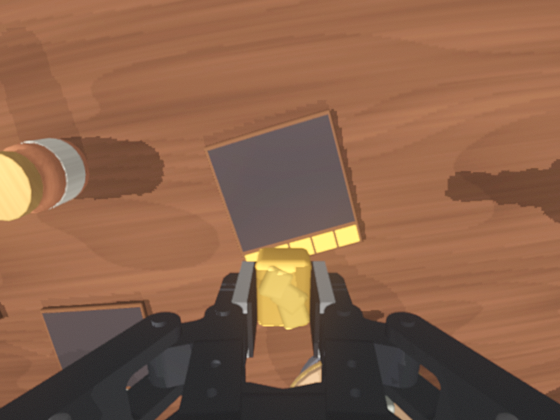

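The felt is unobstructed, with corners near (209,151), (329,113), (355,222) and (246,251). I'll refine its centre.

Run:
```python
from felt import *;import pickle
o,c=pickle.load(open('w4.pkl','rb'))
r,m=felt(c,282,185,o);print(r,m.sum())
Q=[topl(c,*q,8,o)[:2] for q in ((211,151),(329,115),(354,220),(246,249))];print(np.mean(Q,0),np.round(Q,1))
print(topl(c,282,260,124,o))
```

```text
((636.1099243164062, -211.67068481445312), (102.79902648925781, 112.88529968261719), 8.001654624938965) 12949
[ 636.11436977 -213.77848397] [[ 678.3 -151.9]
 [ 694.1 -261.9]
 [ 593.1 -274.7]
 [ 578.9 -166.6]]
[ 613.49549894 -207.85316022  124.        ]
```

Request:
send_rows:
  plan:
    - {"dx":2,"dy":0.05,"dz":0,"yaw":0,"gripper":1.5}
    - {"dx":4.5,"dy":0.05,"dz":0,"yaw":0,"gripper":1.5}
    - {"dx":7.5,"dy":0.05,"dz":0,"yaw":0,"gripper":1.5}
    - {"dx":10.5,"dy":0.05,"dz":0,"yaw":0,"gripper":1.5}
    - {"dx":13.5,"dy":0.05,"dz":0,"yaw":0,"gripper":1.5}
    - {"dx":15.5,"dy":0.05,"dz":0,"yaw":0,"gripper":1.5}
    - {"dx":17,"dy":0.05,"dz":0,"yaw":0,"gripper":1.5}
    - {"dx":17.8,"dy":0.05,"dz":0,"yaw":0,"gripper":1.5}
    - {"dx":18.2,"dy":0.05,"dz":0,"yaw":0,"gripper":1.5}
    - {"dx":18.2,"dy":0.05,"dz":0,"yaw":0,"gripper":1.5}
    - {"dx":18.2,"dy":0.05,"dz":0,"yaw":0,"gripper":1.5}

```text
t: 7.82
ee_pos: [637.7, -211.4, 15.1]
tcp_rot: [1.317, 1.135, -1.316]
wrist_force: [-0.1, 0.5, 0.6]
gripper_width: 21.4
```

Run:
```python
from h import *;from workcell import observe,camera
o=observe();plan(o,[636.5,-211.5,10.6]);print(o['gripper_width'],o['wrist_force'])
```

```text
jaw heading deg -98.4 tool x [ 1.2e-03 -7.0e-04 -1.0e+00] tool y [ 0.989 -0.147  0.001]
from [ 637.7 -211.4   15.1] -> dx,dy,dz(cm) [ 0.446 -0.121  0.029] yaw 0 j6 1.23
21.354628972098016 [-0.08134347  0.47483457  0.63415392]
```

Request:
send_rows:
  plan:
    - {"dx":0.15,"dy":-0.1,"dz":0,"yaw":0,"gripper":1.5}
    - {"dx":0.3,"dy":-0.1,"dz":0,"yaw":0,"gripper":1.5}
    - {"dx":0.38,"dy":-0.1,"dz":0,"yaw":0,"gripper":1.5}
    - {"dx":0.38,"dy":-0.1,"dz":0,"yaw":0,"gripper":1.5}
    - {"dx":0.38,"dy":-0.1,"dz":0,"yaw":0,"gripper":1.5}

```text
t: 8.45
ee_pos: [636.2, -211.0, 10.7]
tcp_rot: [1.317, 1.136, -1.317]
wrist_force: [-1.3, 0.6, 1.9]
gripper_width: 21.2
```

Run:
```python
from h import *;from workcell import observe,camera
o=observe();plan(o,[636.5,-211.5,10.6]);print(o['gripper_width'],o['wrist_force'])
c=camera('wrist');cv2.imwrite('pics/w5.png',c['img'])
```

```text
jaw heading deg -98.4 tool x [-2.e-04  1.e-04 -1.e+00] tool y [ 0.989 -0.147 -0.   ]
from [ 636.2 -211.    10.7] -> dx,dy,dz(cm) [0.009 0.039 0.044] yaw 0 j6 1.23
21.18640747316886 [-1.28603252  0.57724186  1.86320909]
```

View pics/w5.png

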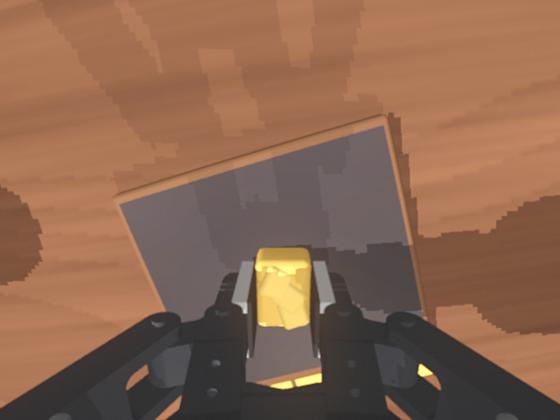

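The gilt is on the felt or within 1 mm of it, in the middle of the board. Releasing and rising.

Request:
send_rows:
  plan:
    - {"dx":0,"dy":0,"dz":0,"yaw":0,"gripper":2.6}
    - {"dx":0,"dy":0,"dz":0,"yaw":0,"gripper":4.5}
    - {"dx":0,"dy":0,"dz":0,"yaw":0,"gripper":4.5}
    - {"dx":0,"dy":0,"dz":0,"yaw":0,"gripper":4.5}
    - {"dx":-1,"dy":0,"dz":0,"yaw":0,"gripper":4.5}
    - {"dx":-3,"dy":0,"dz":0,"yaw":0,"gripper":4.5}
    - {"dx":-6,"dy":0,"dz":0,"yaw":0,"gripper":4.5}
    - {"dx":-9,"dy":0,"dz":0,"yaw":0,"gripper":4.5}
    - {"dx":-12,"dy":0,"dz":0,"yaw":0,"gripper":4.5}
    - {"dx":-15,"dy":0,"dz":0,"yaw":0,"gripper":4.5}
    - {"dx":-18,"dy":0,"dz":0,"yaw":0,"gripper":4.5}
    - {"dx":-18,"dy":0,"dz":0,"yaw":0,"gripper":4.5}

```text
t: 10.0
ee_pos: [638.3, -212.0, 195.3]
tcp_rot: [1.318, 1.128, -1.312]
wrist_force: [0.2, -0.1, 0.4]
gripper_width: 44.9
```

Run:
```python
from fit import *;from felt import felt;from workcell import observe,camera;import pickle
o=observe();c=camera('wrist');cv2.imwrite('pics/w6.png',c['img'])
pickle.dump((o,c),open('w6.pkl','wb'))
B['gilt']=(30,22,20,8,(18,36))
try: print(fit([(c,o)],('gilt',[]),[636.5,-211.5,-.15],win=28))
except Exception as e: print(e)
plan(o,[388,-250.7,190],np.pi/2-.13)
```

```text
(array([ 6.35927375e+02, -2.11630449e+02, -1.57879295e-01]), np.float64(0.18381062500713738))
jaw heading deg -98.4 tool x [ 0.0077 -0.004  -1.    ] tool y [ 0.989 -0.147  0.008]
from [ 638.3 -212.   195.3] -> dx,dy,dz(cm) [  0.354 -24.193   7.493] yaw -0.0171 j6 1.23
```

View pics/w6.png

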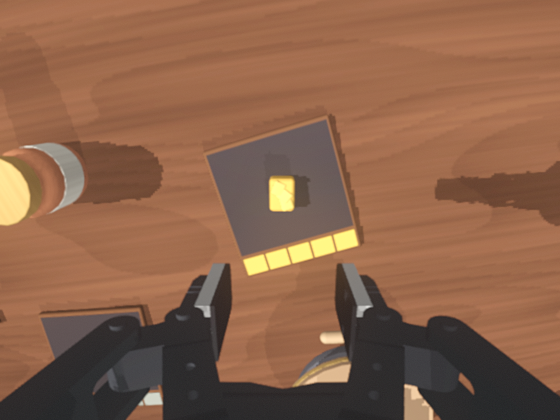

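The gilt rests in the middle of the felt, at about (636,-212) against the felt centre at (636,-212). Going back for the shard.

Request:
send_rows:
  plan:
    - {"dx":0,"dy":-2,"dz":0.6,"yaw":0,"gripper":5.5}
    - {"dx":0,"dy":-5,"dz":1.6,"yaw":0,"gripper":5.5}
    - {"dx":0,"dy":-8,"dz":2.5,"yaw":0,"gripper":5.5}
    - {"dx":0,"dy":-11,"dz":3.5,"yaw":0,"gripper":5.5}
    - {"dx":0,"dy":-14,"dz":4.4,"yaw":0,"gripper":5.5}
    - {"dx":0,"dy":-17,"dz":5.4,"yaw":0,"gripper":5.5}
    - {"dx":0,"dy":-20,"dz":6.3,"yaw":0,"gripper":5.5}
    - {"dx":0,"dy":-22,"dz":7,"yaw":0,"gripper":5.5}
    - {"dx":0,"dy":-23.5,"dz":7.3,"yaw":0,"gripper":5.5}
    - {"dx":0,"dy":-24.0,"dz":7.5,"yaw":0,"gripper":5.5}
    - {"dx":0,"dy":-24.0,"dz":7.5,"yaw":0,"gripper":5.5}
    - {"dx":0,"dy":-24.0,"dz":7.5,"yaw":0,"gripper":5.5}

```text
t: 11.55
ee_pos: [388.6, -250.3, 190.6]
tcp_rot: [1.317, 1.135, -1.316]
wrist_force: [-0.8, -0.5, -0.4]
gripper_width: 54.8
```

```bash
cat > st.py <<'E'
from fit import *;from workcell import observe,camera;import pickle,sys
def look(seq,p0,tag,grip):
    o=observe();c=camera('wrist');cv2.imwrite(f'pics/{tag}.png',c['img']);s=camera('scene')
    for nm,vs in (('wrist',[(c,o)]),('scene',[(s,None)])):
        fixed=[];p=np.array(p0)
        for n in seq:
            try:
                x,f=fit(vs,(n,list(fixed)),p,win=70 if nm=='wrist' else 30)
                print(nm,n,x.round(2),round(f,3));fixed.append((n,x))
            except Exception as e: print(e)
    u,v=proj(c,[p0[0],p0[1],120],o).astype(int)
    cv2.imwrite(f'pics/{tag}.png',c['img'])
    print('dq',np.abs(o['dq']).max().round(4),'gw',o['gripper_width']);plan(o,*grip)
E
python3 - <<'E'
from st import *
look(('shard','cobalt'),[387,-250.7,-.15],'w7',([387.5,-250.7,108],np.pi/2-.14))
E
```

```text
wrist shard [ 3.8785e+02 -2.5100e+02 -1.2000e-01] 0.092
wrist cobalt [ 3.8703e+02 -2.5087e+02 -1.5000e-01] 0.08
scene shard [ 3.893e+02 -2.510e+02 -2.100e-01] 0.202
scene cobalt [ 3.8594e+02 -2.5085e+02 -1.7000e-01] 0.19
dq 0.0037 gw 54.79960493532201
jaw heading deg -98.4 tool x [ 8.e-04 -5.e-04 -1.e+00] tool y [ 0.989 -0.146  0.001]
from [ 388.6 -250.3  190.6] -> dx,dy,dz(cm) [ 8.259 -0.109  0.056] yaw -0.0068 j6 0.9
```

View pics/w7.png

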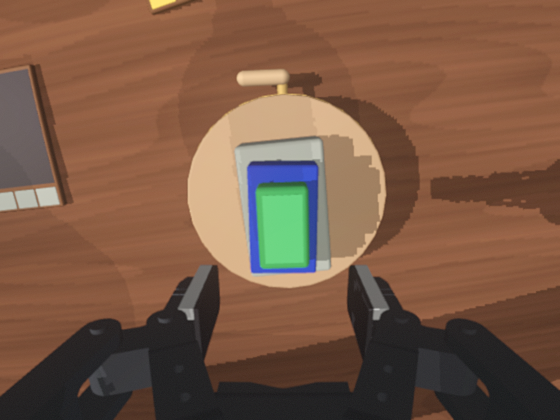

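The shard at (282,226) is aligned with the jaws and centred between the fingers. Descending and gripping.

Request:
send_rows:
  plan:
    - {"dx":1.5,"dy":-0.05,"dz":0.05,"yaw":-0.01,"gripper":5.5}
    - {"dx":3.5,"dy":-0.05,"dz":0.05,"yaw":-0.01,"gripper":5.5}
    - {"dx":5.5,"dy":-0.05,"dz":0.05,"yaw":-0.01,"gripper":5.5}
    - {"dx":7,"dy":-0.05,"dz":0.05,"yaw":-0.01,"gripper":5.5}
    - {"dx":7.9,"dy":-0.05,"dz":0.05,"yaw":-0.01,"gripper":5.5}
    - {"dx":8.2,"dy":-0.05,"dz":0.05,"yaw":-0.01,"gripper":5.5}
    - {"dx":8.2,"dy":-0.05,"dz":0.05,"yaw":-0.01,"gripper":3.8}
    - {"dx":8.2,"dy":-0.05,"dz":0.05,"yaw":-0.01,"gripper":2.5}
    - {"dx":8.2,"dy":-0.05,"dz":0.05,"yaw":-0.01,"gripper":2.5}
    - {"dx":8.2,"dy":-0.05,"dz":0.05,"yaw":-0.01,"gripper":2.5}
    - {"dx":8.2,"dy":-0.05,"dz":0.05,"yaw":-0.01,"gripper":2.5}
  force: 40

```text
t: 13.02
ee_pos: [387.6, -250.8, 109.0]
tcp_rot: [1.309, 1.14, -1.309]
wrist_force: [-0.1, 0.7, 5.4]
gripper_width: 31.2
```

Request:
send_rows:
  plan:
    - {"dx":-0.3,"dy":0,"dz":0,"yaw":0,"gripper":2.5}
    - {"dx":-0.8,"dy":0,"dz":0,"yaw":0,"gripper":2.5}
    - {"dx":-2,"dy":0,"dz":0,"yaw":0,"gripper":2.5}
    - {"dx":-4,"dy":0,"dz":0,"yaw":0,"gripper":2.5}
    - {"dx":-6,"dy":0,"dz":0,"yaw":0,"gripper":2.5}
    - {"dx":-7.5,"dy":0,"dz":0,"yaw":0,"gripper":2.5}
    - {"dx":-8,"dy":0,"dz":0,"yaw":0,"gripper":2.5}
    - {"dx":-8,"dy":0,"dz":0,"yaw":0,"gripper":2.5}

```text
t: 14.02
ee_pos: [387.3, -250.4, 188.9]
tcp_rot: [1.309, 1.14, -1.309]
wrist_force: [-0.0, 0.0, -0.9]
gripper_width: 31.0
```

Run:
```python
from h import *;from workcell import observe,camera;import pickle
o=observe();c=camera('wrist');cv2.imwrite('pics/w8.png',c['img'])
plan(o,[382.5,272,190]);print(o['gripper_width'],o['wrist_force'])
```

```text
jaw heading deg -97.9 tool x [ 5.e-04 -5.e-04 -1.e+00] tool y [ 0.991 -0.137  0.001]
from [ 387.3 -250.4  188.9] -> dx,dy,dz(cm) [ -0.141  -7.621 -51.688] yaw 0 j6 0.89
31.042280912870293 [-0.0291638   0.01212898 -0.91237623]
```

View pics/w8.png

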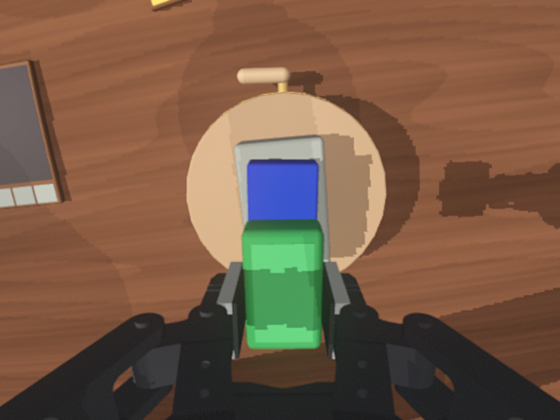

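The shard is held level at (284,285). Carrying it across to the green board.

Request:
send_rows:
  plan:
    - {"dx":0,"dy":0,"dz":-2,"yaw":0,"gripper":2.5}
    - {"dx":0,"dy":0,"dz":-5.5,"yaw":0,"gripper":2.5}
    - {"dx":0,"dy":0,"dz":-10,"yaw":0,"gripper":2.5}
    - {"dx":0,"dy":0,"dz":-14.5,"yaw":0,"gripper":2.5}
    - {"dx":0,"dy":0,"dz":-19,"yaw":0,"gripper":2.5}
    - {"dx":0,"dy":0,"dz":-23.5,"yaw":0,"gripper":2.5}
    - {"dx":0,"dy":-0.5,"dz":-28,"yaw":0,"gripper":2.5}
    - {"dx":0,"dy":-1.5,"dz":-32.5,"yaw":0,"gripper":2.5}
    - {"dx":0,"dy":-3,"dz":-37,"yaw":0,"gripper":2.5}
    - {"dx":0,"dy":-4.5,"dz":-41,"yaw":0,"gripper":2.5}
    - {"dx":0,"dy":-6,"dz":-45,"yaw":0,"gripper":2.5}
    - {"dx":0,"dy":-7,"dz":-48,"yaw":0,"gripper":2.5}

```text
t: 15.58
ee_pos: [381.1, 236.7, 187.9]
tcp_rot: [1.307, 1.144, -1.31]
wrist_force: [-0.6, 0.2, -0.3]
gripper_width: 31.4
```

Request:
send_rows:
  plan:
    - {"dx":0,"dy":-0.3,"dz":-2,"yaw":0,"gripper":2.5}
    - {"dx":0,"dy":-0.6,"dz":-3.5,"yaw":0,"gripper":2.5}
    - {"dx":0,"dy":-0.6,"dz":-3.7,"yaw":0,"gripper":2.5}
    - {"dx":0,"dy":-0.6,"dz":-3.7,"yaw":0,"gripper":2.5}
    - {"dx":0,"dy":-0.6,"dz":-3.7,"yaw":0,"gripper":2.5}

```text
t: 16.2
ee_pos: [382.6, 271.4, 188.4]
tcp_rot: [1.31, 1.141, -1.311]
wrist_force: [0.0, -0.8, -0.9]
gripper_width: 31.1
```

```bash
cat > lb.py <<'E'
from felt import *;from workcell import observe,camera
def lookboard(p,tag,z):
    o=observe();c=camera('wrist');cv2.imwrite(f'pics/{tag}.png',c['img'])
    u,v=proj(c,[p[0],p[1],8],o);print(u,v)
    r,m=felt(c,int(u),int(v),o);print(np.round(np.r_[r[0],r[1],r[2]],1),m.sum(),'dq',np.abs(o['dq']).max())
    print('gw',o['gripper_width'],o['wrist_force']);plan(o,[p[0],p[1],z])
E
python3 - <<'E'
from lb import *
lookboard([382.5,272],'w9',12)
E
```

```text
281.23486734437614 188.4196079048532
[382.2 271.6 112.7 103.3  84.5] 11822 dq 0.0038620947721468724
gw 31.05344551335921 [ 0.01063175 -0.79709637 -0.87353774]
jaw heading deg -97.9 tool x [-5.e-04 -3.e-04 -1.e+00] tool y [ 0.99  -0.138 -0.   ]
from [382.6 271.4 188.4] -> dx,dy,dz(cm) [ 1.7643e+01 -1.5000e-02 -6.2000e-02] yaw 0 j6 2.09
```

View pics/w9.png

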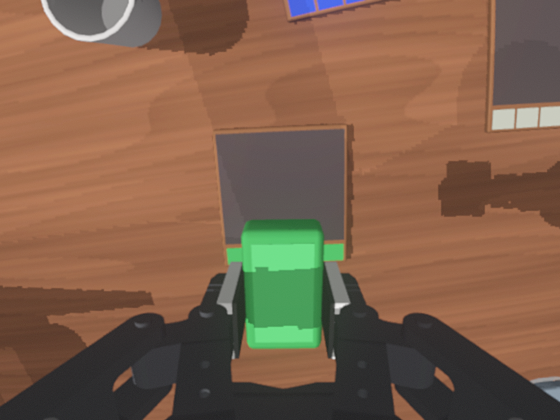

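The board with green chips lies ahead, its felt spanning (217..345,128..243) with its centre at (382,272). Lowering.

Request:
send_rows:
  plan:
    - {"dx":2,"dy":0,"dz":-0.05,"yaw":0,"gripper":2.5}
    - {"dx":5,"dy":0,"dz":-0.05,"yaw":0,"gripper":2.5}
    - {"dx":8,"dy":0,"dz":-0.05,"yaw":0,"gripper":2.5}
    - {"dx":11,"dy":0,"dz":-0.05,"yaw":0,"gripper":2.5}
    - {"dx":13.5,"dy":0,"dz":-0.05,"yaw":0,"gripper":2.5}
    - {"dx":15.5,"dy":0,"dz":-0.05,"yaw":0,"gripper":2.5}
    - {"dx":16.8,"dy":0,"dz":-0.05,"yaw":0,"gripper":2.5}
    - {"dx":17.4,"dy":0,"dz":-0.05,"yaw":0,"gripper":2.5}
    - {"dx":17.6,"dy":0,"dz":-0.05,"yaw":0,"gripper":2.5}
    - {"dx":17.6,"dy":0,"dz":-0.05,"yaw":0,"gripper":2.5}
    - {"dx":17.6,"dy":0,"dz":-0.05,"yaw":0,"gripper":2.5}

```text
t: 17.62
ee_pos: [383.1, 272.8, 13.0]
tcp_rot: [1.31, 1.141, -1.308]
wrist_force: [0.2, 1.4, -1.0]
gripper_width: 30.9
```

Request:
send_rows:
  plan:
    - {"dx":0.08,"dy":0,"dz":0,"yaw":0,"gripper":2.5}
    - {"dx":0.17,"dy":0,"dz":0,"yaw":0,"gripper":2.5}
    - {"dx":0.17,"dy":0,"dz":0,"yaw":0,"gripper":2.5}
    - {"dx":0.17,"dy":0,"dz":0,"yaw":0,"gripper":2.5}

```text
t: 18.12
ee_pos: [382.9, 272.7, 11.1]
tcp_rot: [1.31, 1.141, -1.309]
wrist_force: [-0.4, 1.1, 3.8]
gripper_width: 30.7
```

Force rose by about 4 N, so it is in contact. Releasing.

Request:
send_rows:
  plan:
    - {"dx":0,"dy":0,"dz":0,"yaw":0,"gripper":3.6}
    - {"dx":0,"dy":0,"dz":0,"yaw":0,"gripper":5.5}
    - {"dx":0,"dy":0,"dz":0,"yaw":0,"gripper":5.5}
    - {"dx":0,"dy":0,"dz":0,"yaw":0,"gripper":5.5}
    - {"dx":-1,"dy":0,"dz":0,"yaw":0,"gripper":5.5}
    - {"dx":-3,"dy":0,"dz":0,"yaw":0,"gripper":5.5}
    - {"dx":-6,"dy":0,"dz":0,"yaw":0,"gripper":5.5}
    - {"dx":-9,"dy":0,"dz":0,"yaw":0,"gripper":5.5}
    - {"dx":-12,"dy":0,"dz":0,"yaw":0,"gripper":5.5}
    - {"dx":-15,"dy":0,"dz":0,"yaw":0,"gripper":5.5}
    - {"dx":-17,"dy":0,"dz":0,"yaw":0,"gripper":5.5}
    - {"dx":-17,"dy":0,"dz":0,"yaw":0,"gripper":5.5}

```text
t: 19.62
ee_pos: [383.6, 273.0, 182.6]
tcp_rot: [1.313, 1.14, -1.305]
wrist_force: [0.4, -0.4, 0.1]
gripper_width: 55.3
```

Run:
```python
from fit import *;from workcell import observe,camera
o=observe();c=camera('wrist');cv2.imwrite('pics/w10.png',c['img'])
B['shard']=(54,32,18,8,(45,80))
print(fit([(c,o)],('shard',[]),[382.5,272,-.13],win=45))
plan(o,[386.8,-250.8,190],np.pi/2-.15)
```

```text
(array([ 3.83678045e+02,  2.71633854e+02, -1.20649600e-01]), np.float64(0.037603877380363075))
jaw heading deg -97.9 tool x [ 0.0042  0.0017 -1.    ] tool y [ 0.991 -0.137  0.004]
from [383.6 273.  182.6] -> dx,dy,dz(cm) [-0.823  7.479 51.842] yaw 0.013 j6 2.09
```

View pics/w10.png

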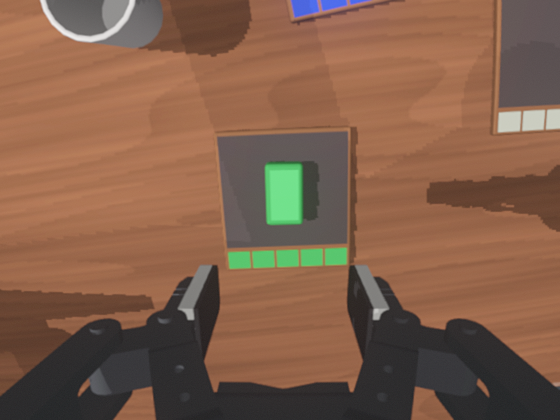

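The shard lies centred on its felt, at (284,194), about 1.5 mm off. Returning for the slab.

Request:
send_rows:
  plan:
    - {"dx":-0.8,"dy":1,"dz":3,"yaw":0,"gripper":6.8}
    - {"dx":-0.8,"dy":2.5,"dz":7,"yaw":0,"gripper":6.8}
    - {"dx":-0.8,"dy":4,"dz":11.5,"yaw":0,"gripper":6.8}
    - {"dx":-0.8,"dy":5.5,"dz":16,"yaw":0,"gripper":6.8}
    - {"dx":-0.8,"dy":6.5,"dz":20.5,"yaw":0,"gripper":6.8}
    - {"dx":-0.8,"dy":7.2,"dz":25,"yaw":0,"gripper":6.8}
    - {"dx":-0.8,"dy":7.5,"dz":29.5,"yaw":0,"gripper":6.8}
    - {"dx":-0.8,"dy":7.5,"dz":34,"yaw":0,"gripper":6.8}
    - {"dx":-0.8,"dy":7.5,"dz":38.5,"yaw":0,"gripper":6.8}
    - {"dx":-0.8,"dy":7.5,"dz":43,"yaw":0,"gripper":6.8}
    - {"dx":-0.8,"dy":7.5,"dz":47,"yaw":0,"gripper":6.8}
    - {"dx":-0.8,"dy":7.5,"dz":50,"yaw":0,"gripper":6.8}

```text
t: 21.18
ee_pos: [387.7, -234.2, 187.7]
tcp_rot: [1.311, 1.143, -1.311]
wrist_force: [0.5, -0.6, -0.1]
gripper_width: 67.9
```

Request:
send_rows:
  plan:
    - {"dx":0,"dy":0,"dz":1.3,"yaw":0,"gripper":6.8}
    - {"dx":0,"dy":0,"dz":1.8,"yaw":0.01,"gripper":6.8}
    - {"dx":0,"dy":0,"dz":1.8,"yaw":0.01,"gripper":6.8}
    - {"dx":0,"dy":0,"dz":1.8,"yaw":0.01,"gripper":6.8}

```text
t: 21.68
ee_pos: [386.1, -249.6, 188.7]
tcp_rot: [1.316, 1.138, -1.316]
wrist_force: [0.7, -0.5, 0.7]
gripper_width: 68.0
```

Run:
```python
from st import *
look(('cobalt',),[387,-250.7,-.15],'w11',([386.8,-250.8,87],np.pi/2-.15))
```

```text
wrist cobalt [ 3.8761e+02 -2.5080e+02 -1.5000e-01] 0.048
scene cobalt [ 3.8625e+02 -2.5056e+02 -1.6000e-01] 0.081
dq 0.0029 gw 67.98426752032451
jaw heading deg -98.4 tool x [-5.e-04  8.e-04 -1.e+00] tool y [ 0.989 -0.145 -0.001]
from [ 386.1 -249.6  188.7] -> dx,dy,dz(cm) [10.171  0.089  0.117] yaw 0.004 j6 0.9
```

View pics/w11.png

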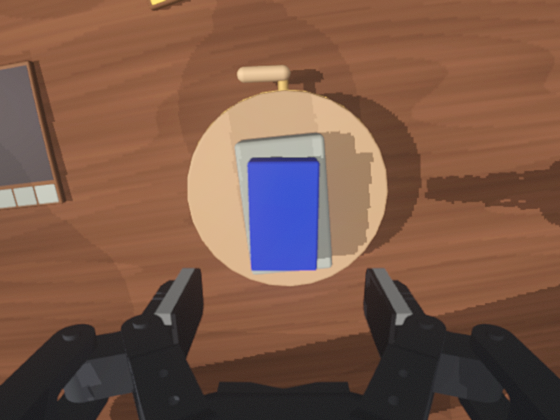

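The slab at (284,214) is aligned. Gripping it with 60 N.

Request:
send_rows:
  plan:
    - {"dx":1.5,"dy":0.1,"dz":0.1,"yaw":0,"gripper":6.8}
    - {"dx":4,"dy":0.1,"dz":0.1,"yaw":0,"gripper":6.8}
    - {"dx":6.5,"dy":0.1,"dz":0.1,"yaw":0,"gripper":6.8}
    - {"dx":8.5,"dy":0.1,"dz":0.1,"yaw":0,"gripper":6.8}
    - {"dx":9.8,"dy":0.1,"dz":0.1,"yaw":0,"gripper":6.8}
    - {"dx":10.2,"dy":0.1,"dz":0.1,"yaw":0,"gripper":6.8}
    - {"dx":10.2,"dy":0.1,"dz":0.1,"yaw":0,"gripper":5.2}
    - {"dx":10.2,"dy":0.1,"dz":0.1,"yaw":0,"gripper":3.8}
    - {"dx":10.2,"dy":0.1,"dz":0.1,"yaw":0,"gripper":3.8}
    - {"dx":10.2,"dy":0.1,"dz":0.1,"yaw":0,"gripper":3.8}
    - {"dx":10.2,"dy":0.1,"dz":0.1,"yaw":0,"gripper":3.8}
    - {"dx":10.2,"dy":0.1,"dz":0.1,"yaw":0,"gripper":3.8}
  force: 60

```text
t: 23.28
ee_pos: [387.4, -252.2, 87.5]
tcp_rot: [1.317, 1.135, -1.316]
wrist_force: [-0.2, 1.5, 6.0]
gripper_width: 44.6
```

Request:
send_rows:
  plan:
    - {"dx":-0.3,"dy":0,"dz":0,"yaw":0,"gripper":3.8}
    - {"dx":-0.8,"dy":0,"dz":0,"yaw":0,"gripper":3.8}
    - {"dx":-2,"dy":0,"dz":0,"yaw":0,"gripper":3.8}
    - {"dx":-4,"dy":0,"dz":0,"yaw":0,"gripper":3.8}
    - {"dx":-6,"dy":0,"dz":0,"yaw":0,"gripper":3.8}
    - {"dx":-8,"dy":0,"dz":0,"yaw":0,"gripper":3.8}
    - {"dx":-9.5,"dy":0,"dz":0,"yaw":0,"gripper":3.8}
    - {"dx":-10,"dy":0,"dz":0,"yaw":0,"gripper":3.8}
    - {"dx":-10,"dy":0,"dz":0,"yaw":0,"gripper":3.8}

```text
t: 24.4
ee_pos: [387.0, -251.9, 187.1]
tcp_rot: [1.317, 1.135, -1.317]
wrist_force: [0.4, 0.2, -2.9]
gripper_width: 44.6
```

Run:
```python
from h import *;from workcell import observe,camera
o=observe();c=camera('wrist');cv2.imwrite('pics/w12.png',c['img'])
plan(o,[601.5,195,190]);print(o['gripper_width'],o['wrist_force'])
```

```text
jaw heading deg -98.4 tool x [ 4.e-04 -5.e-04 -1.e+00] tool y [ 0.989 -0.147  0.   ]
from [ 387.  -251.9  187.1] -> dx,dy,dz(cm) [ -0.299  14.66  -47.354] yaw 0 j6 0.9
44.582037202479 [ 0.36634299  0.16107888 -2.92787684]
```

View pics/w12.png

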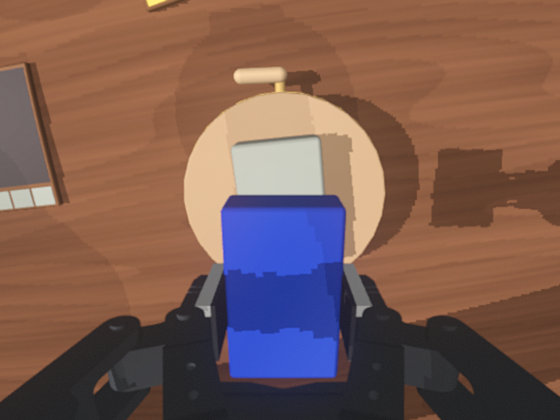

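The slab is held level, and the soapstone is still in place. Carrying the slab to the blue board.

Request:
send_rows:
  plan:
    - {"dx":0,"dy":0.6,"dz":-2,"yaw":0,"gripper":3.8}
    - {"dx":0,"dy":1.8,"dz":-5.5,"yaw":0,"gripper":3.8}
    - {"dx":0,"dy":3,"dz":-9.5,"yaw":0,"gripper":3.8}
    - {"dx":0,"dy":4.3,"dz":-14,"yaw":0,"gripper":3.8}
    - {"dx":0,"dy":5.7,"dz":-18.5,"yaw":0,"gripper":3.8}
    - {"dx":0,"dy":7.1,"dz":-23,"yaw":0,"gripper":3.8}
    - {"dx":0,"dy":8.5,"dz":-27.5,"yaw":0,"gripper":3.8}
    - {"dx":0,"dy":9.9,"dz":-32,"yaw":0,"gripper":3.8}
    - {"dx":0,"dy":11.3,"dz":-36.5,"yaw":0,"gripper":3.8}
    - {"dx":0,"dy":12.6,"dz":-40.5,"yaw":0,"gripper":3.8}
    - {"dx":0,"dy":13.6,"dz":-43.5,"yaw":0,"gripper":3.8}
    - {"dx":0,"dy":14.3,"dz":-46,"yaw":0,"gripper":3.8}

```text
t: 25.95
ee_pos: [595.7, 183.4, 185.3]
tcp_rot: [1.315, 1.138, -1.318]
wrist_force: [0.6, -0.3, -2.6]
gripper_width: 44.5
```

Request:
send_rows:
  plan:
    - {"dx":0,"dy":0.4,"dz":-1,"yaw":0,"gripper":3.8}
    - {"dx":0,"dy":0.4,"dz":-1.4,"yaw":0,"gripper":3.8}
    - {"dx":0,"dy":0.4,"dz":-1.4,"yaw":0,"gripper":3.8}
    - {"dx":0,"dy":0.4,"dz":-1.4,"yaw":0,"gripper":3.8}

```text
t: 26.45
ee_pos: [601.6, 194.5, 186.8]
tcp_rot: [1.317, 1.136, -1.318]
wrist_force: [0.0, -0.7, -2.7]
gripper_width: 44.4
```

Run:
```python
from lb import *
lookboard([601.5,195],'w13',11.5)
```

```text
281.2619158065265 188.761597647605
[602.4 194.4 102.2 112.7   4.9] 8272 dq 0.0032331156850020234
gw 44.4260616768779 [ 0.0227282  -0.73946594 -2.65697792]
jaw heading deg -98.5 tool x [-7.e-04 -3.e-04 -1.e+00] tool y [ 0.989 -0.148 -0.001]
from [601.6 194.5 186.8] -> dx,dy,dz(cm) [ 1.7528e+01 -8.0000e-03 -5.9000e-02] yaw 0 j6 1.86
```

View pics/w13.png

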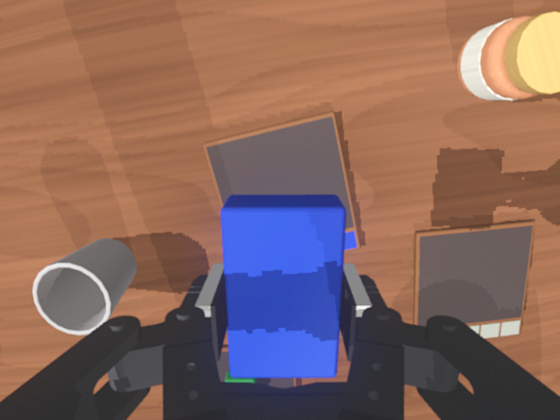

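The blue-chip board is ahead, with its felt centre at about (602,194.5). The cup at (75,300) is well clear. Lowering.

Request:
send_rows:
  plan:
    - {"dx":2,"dy":0.05,"dz":0,"yaw":0,"gripper":3.8}
    - {"dx":5,"dy":0.05,"dz":0,"yaw":0,"gripper":3.8}
    - {"dx":8,"dy":0.05,"dz":0,"yaw":0,"gripper":3.8}
    - {"dx":11,"dy":0.05,"dz":0,"yaw":0,"gripper":3.8}
    - {"dx":13.5,"dy":0.05,"dz":0,"yaw":0,"gripper":3.8}
    - {"dx":15.5,"dy":0.05,"dz":0,"yaw":0,"gripper":3.8}
    - {"dx":16.6,"dy":0.05,"dz":0,"yaw":0,"gripper":3.8}
    - {"dx":17.1,"dy":0.05,"dz":0,"yaw":0,"gripper":3.8}
    - {"dx":17.3,"dy":0.05,"dz":0,"yaw":0,"gripper":3.8}
    - {"dx":17.3,"dy":0.05,"dz":0,"yaw":0,"gripper":3.8}
    - {"dx":17.3,"dy":0.05,"dz":0,"yaw":0,"gripper":3.8}

```text
t: 27.88
ee_pos: [602.9, 195.4, 14.5]
tcp_rot: [1.318, 1.135, -1.316]
wrist_force: [0.5, -0.2, -2.4]
gripper_width: 44.9
```

Request:
send_rows:
  plan:
    - {"dx":0.1,"dy":0,"dz":0,"yaw":0,"gripper":3.8}
    - {"dx":0.2,"dy":0,"dz":0,"yaw":0,"gripper":3.8}
    - {"dx":0.28,"dy":0,"dz":0,"yaw":0,"gripper":3.8}
    - {"dx":0.28,"dy":0,"dz":0,"yaw":0,"gripper":3.8}
    - {"dx":0.28,"dy":0,"dz":0,"yaw":0,"gripper":3.8}

```text
t: 28.5
ee_pos: [602.5, 195.3, 11.6]
tcp_rot: [1.317, 1.136, -1.317]
wrist_force: [-2.4, -1.6, 5.1]
gripper_width: 44.7
```

In contact, with the force up 7.5 N. Releasing.

Request:
send_rows:
  plan:
    - {"dx":0,"dy":0,"dz":0,"yaw":0,"gripper":5.0}
    - {"dx":0,"dy":0,"dz":0,"yaw":0,"gripper":6.8}
    - {"dx":0,"dy":0,"dz":0,"yaw":0,"gripper":6.8}
    - {"dx":0,"dy":0,"dz":0,"yaw":0,"gripper":6.8}
    - {"dx":-1,"dy":0,"dz":0,"yaw":0,"gripper":6.8}
    - {"dx":-3,"dy":0,"dz":0,"yaw":0,"gripper":6.8}
    - {"dx":-6,"dy":0,"dz":0,"yaw":0,"gripper":6.8}
    - {"dx":-9,"dy":0,"dz":0,"yaw":0,"gripper":6.8}
    - {"dx":-12,"dy":0,"dz":0,"yaw":0,"gripper":6.8}
    - {"dx":-15,"dy":0,"dz":0,"yaw":0,"gripper":6.8}
    - {"dx":-17,"dy":0,"dz":0,"yaw":0,"gripper":6.8}
    - {"dx":-17,"dy":0,"dz":0,"yaw":0,"gripper":6.8}

```text
t: 30.0
ee_pos: [604.0, 195.6, 184.5]
tcp_rot: [1.321, 1.132, -1.311]
wrist_force: [-0.3, 0.2, -0.5]
gripper_width: 68.2
```

Run:
```python
from fit import *;from workcell import observe,camera
o=observe();c=camera('wrist');cv2.imwrite('pics/w14.png',c['img'])
B['cobalt']=(76,46,22,8,(105,130))
print(fit([(c,o)],('cobalt',[]),[602.5,195,-.15],win=50))
plan(o,[384,-250,190],np.pi/2-.05)
```

```text
(array([ 6.02126146e+02,  1.94408254e+02, -1.47259383e-01]), np.float64(0.04030998983290227))
jaw heading deg -98.4 tool x [ 6.3e-03  9.0e-04 -1.0e+00] tool y [ 0.989 -0.147  0.006]
from [604.  195.6 184.5] -> dx,dy,dz(cm) [ -0.732 -15.225  47.302] yaw -0.0971 j6 1.86
```

View pics/w14.png

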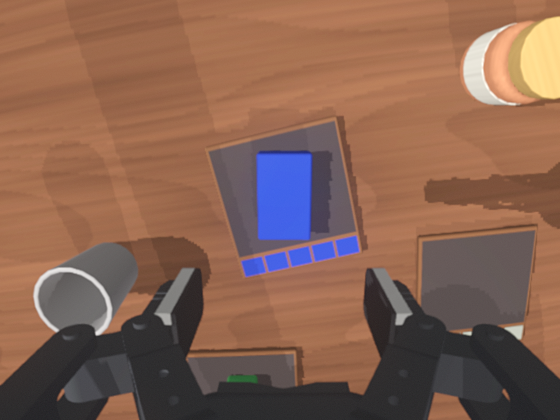

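The slab is centred on the blue felt, at (284,196). Going back for the soapstone with the gripper fully open.

Request:
send_rows:
  plan:
    - {"dx":-0.7,"dy":-0.6,"dz":2,"yaw":0,"gripper":8.5}
    - {"dx":-0.7,"dy":-1.8,"dz":5.5,"yaw":-0.01,"gripper":8.5}
    - {"dx":-0.7,"dy":-3,"dz":9.5,"yaw":-0.02,"gripper":8.5}
    - {"dx":-0.7,"dy":-4.5,"dz":14,"yaw":-0.03,"gripper":8.5}
    - {"dx":-0.7,"dy":-6,"dz":18.5,"yaw":-0.04,"gripper":8.5}
    - {"dx":-0.7,"dy":-7.4,"dz":23,"yaw":-0.05,"gripper":8.5}
    - {"dx":-0.7,"dy":-8.9,"dz":27.5,"yaw":-0.06,"gripper":8.5}
    - {"dx":-0.7,"dy":-10.3,"dz":32,"yaw":-0.07,"gripper":8.5}
    - {"dx":-0.7,"dy":-11.7,"dz":36.5,"yaw":-0.08,"gripper":8.5}
    - {"dx":-0.7,"dy":-13,"dz":40.5,"yaw":-0.09,"gripper":8.5}
    - {"dx":-0.7,"dy":-14,"dz":43.5,"yaw":-0.1,"gripper":8.5}
    - {"dx":-0.7,"dy":-14.8,"dz":46,"yaw":-0.1,"gripper":8.5}

```text
t: 31.55
ee_pos: [386.2, -238.9, 187.5]
tcp_rot: [1.245, 1.188, -1.246]
wrist_force: [0.5, 0.4, -0.3]
gripper_width: 84.7
```

Request:
send_rows:
  plan:
    - {"dx":0,"dy":-0.4,"dz":1.2,"yaw":0,"gripper":8.5}
    - {"dx":0,"dy":-0.4,"dz":1.3,"yaw":0,"gripper":8.5}
    - {"dx":0,"dy":-0.4,"dz":1.3,"yaw":0,"gripper":8.5}
    - {"dx":0,"dy":-0.4,"dz":1.3,"yaw":0,"gripper":8.5}

```text
t: 32.05
ee_pos: [384.2, -249.9, 187.9]
tcp_rot: [1.243, 1.188, -1.243]
wrist_force: [-0.7, 0.1, 0.2]
gripper_width: 84.6
```

Run:
```python
from fit import *;from workcell import observe,camera;import pickle
o=observe();c=camera('wrist');s=camera('scene');pickle.dump((o,c,s),open('w15.pkl','wb'));cv2.imwrite('pics/w15.png',c['img'])
h=cv2.cvtColor(c['img'],cv2.COLOR_BGR2HSV)
for q in ((283,170),(283,220),(220,200),(350,160),(265,230),(310,230),(325,200)): print(q,h[q[1],q[0]])
u,v=proj(c,[384,-250,84],o).astype(int);print(u,v)
crop(c['img'],u-100,v-100,u+100,v+100,4,'w15z.png')
plan(o,[384,-250,58],np.pi/2-.05)
```

```text
(283, 170) [ 33  15 187]
(283, 220) [ 33  16 187]
(220, 200) [ 16  92 209]
(350, 160) [ 15  98 153]
(265, 230) [ 35  18 187]
(310, 230) [ 35  15 187]
(325, 200) [ 35  17 181]
282 212
jaw heading deg -92.6 tool x [-3.e-04  5.e-04 -1.e+00] tool y [ 0.999 -0.046 -0.   ]
from [ 384.2 -249.9  187.9] -> dx,dy,dz(cm) [ 1.2993e+01 -1.0000e-02  2.1000e-02] yaw 0.0041 j6 0.8
```

View pics/w15.png

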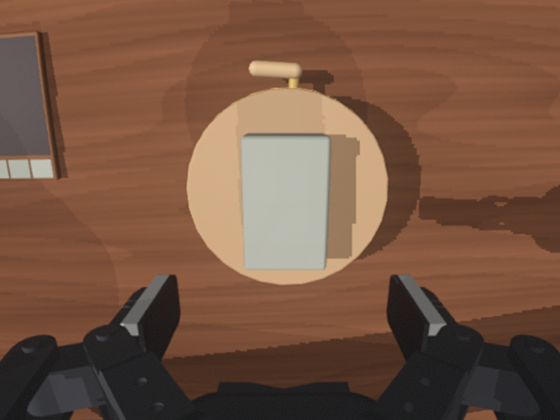

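View pics/w15z.png

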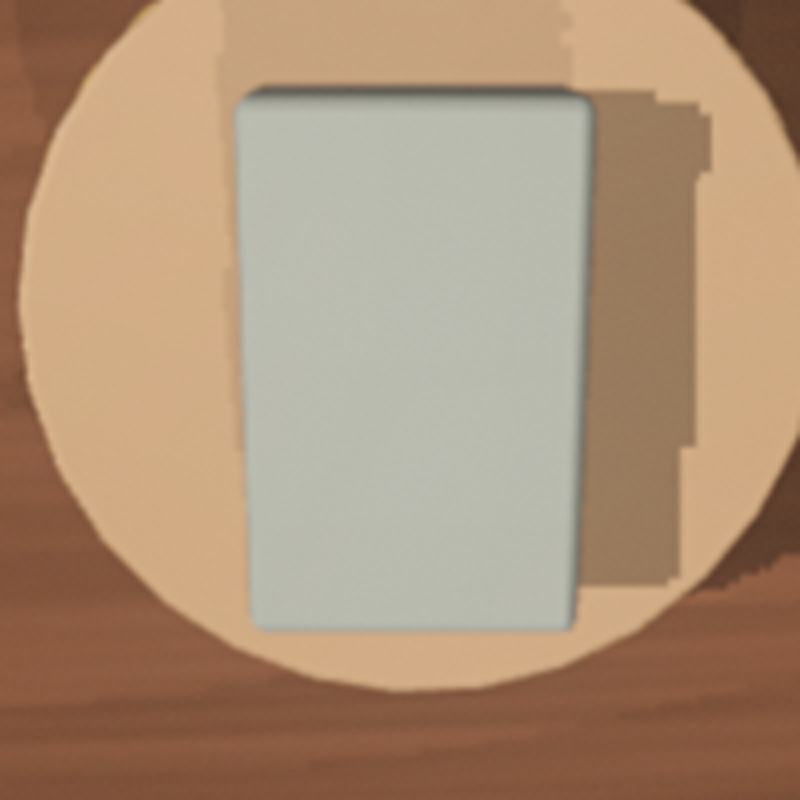

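Run:
```python
import fit;from fit import *;import pickle
o,c,s=pickle.load(open('w15.pkl','rb'))
def om(img,names):
    h=cv2.cvtColor(img,cv2.COLOR_BGR2HSV);return (h[...,1]<55)&(h[...,2]>60)
fit.obsmask=om
for nm,v,w in (('wrist',(c,o),72),('scene',(s,None),28)):
    x,f=fit.fit([v],('soap',[]),[386,-250,-.05],win=w);print(nm,x.round(2),round(f,3))
```

```text
Traceback (most recent call last):
AttributeError: 'function' object has no attribute 'fit'
```

Run:
```python
import fit as F,cv2,pickle
o,c,s=pickle.load(open('w15.pkl','rb'))
def om(img,names):
    h=cv2.cvtColor(img,cv2.COLOR_BGR2HSV);return (h[...,1]<55)&(h[...,2]>60)
F.obsmask=om
for nm,v,w in (('wrist',(c,o),72),('scene',(s,None),28)):
    x,f=F.fit([v],('soap',[]),[386,-250,-.05],win=w);print(nm,x.round(2),round(f,3))
```

```text
wrist [ 3.8905e+02 -2.5247e+02 -5.0000e-02] 0.017
scene [ 3.8697e+02 -2.5306e+02 -9.0000e-02] 0.127
```

The soapstone is at (388.5,-252.5) with yaw -0.05, and the jaws have about 11 mm clearance on each side.

Run:
```python
from h import *;from workcell import observe
plan(observe(),[388.5,-252.5,57],np.pi/2-.055)
```

```text
jaw heading deg -92.6 tool x [-1.e-04  2.e-04 -1.e+00] tool y [ 0.999 -0.046 -0.   ]
from [ 384.2 -250.1  188. ] -> dx,dy,dz(cm) [13.101  0.438  0.228] yaw 0.0092 j6 0.8
```

Request:
send_rows:
  plan:
    - {"dx":2,"dy":0.4,"dz":0.23,"yaw":0.01,"gripper":8.5}
    - {"dx":4.5,"dy":0.4,"dz":0.23,"yaw":0.01,"gripper":8.5}
    - {"dx":7,"dy":0.4,"dz":0.23,"yaw":0.01,"gripper":8.5}
    - {"dx":8.5,"dy":0.4,"dz":0.23,"yaw":0.01,"gripper":8.5}
    - {"dx":10,"dy":0.4,"dz":0.23,"yaw":0.01,"gripper":8.5}
    - {"dx":11.2,"dy":0.4,"dz":0.23,"yaw":0.01,"gripper":8.5}
    - {"dx":12.2,"dy":0.4,"dz":0.23,"yaw":0.01,"gripper":8.5}
    - {"dx":13,"dy":0.4,"dz":0.23,"yaw":0.01,"gripper":8.5}
    - {"dx":13,"dy":0.4,"dz":0.23,"yaw":0.01,"gripper":8.5}
    - {"dx":13,"dy":0.4,"dz":0.23,"yaw":0.01,"gripper":8.5}
  force: 100

```text
t: 33.4
ee_pos: [388.0, -253.5, 58.2]
tcp_rot: [1.251, 1.181, -1.251]
wrist_force: [0.3, -0.3, 0.3]
gripper_width: 84.9
```

Request:
send_rows:
  plan:
    - {"dx":0,"dy":0,"dz":0,"yaw":0,"gripper":7}
    - {"dx":0,"dy":0,"dz":0,"yaw":0,"gripper":6.3}
    - {"dx":0,"dy":0,"dz":0,"yaw":0,"gripper":5}
    - {"dx":0,"dy":0,"dz":0,"yaw":0,"gripper":5}
    - {"dx":0,"dy":0,"dz":0,"yaw":0,"gripper":5}
    - {"dx":0,"dy":0,"dz":0,"yaw":0,"gripper":5}

```text
t: 34.15
ee_pos: [387.7, -252.9, 58.9]
tcp_rot: [1.251, 1.182, -1.251]
wrist_force: [-0.6, 1.7, 8.0]
gripper_width: 60.4
```

Request:
send_rows:
  plan:
    - {"dx":-0.3,"dy":0,"dz":0,"yaw":0,"gripper":5}
    - {"dx":-0.8,"dy":0,"dz":0,"yaw":0,"gripper":5}
    - {"dx":-2,"dy":0,"dz":0,"yaw":0,"gripper":5}
    - {"dx":-4,"dy":0,"dz":0,"yaw":0,"gripper":5}
    - {"dx":-6,"dy":0,"dz":0,"yaw":0,"gripper":5}
    - {"dx":-8,"dy":0,"dz":0,"yaw":0,"gripper":5}
    - {"dx":-10,"dy":0,"dz":0,"yaw":0,"gripper":5}
    - {"dx":-11.5,"dy":0,"dz":0,"yaw":0,"gripper":5}
    - {"dx":-12,"dy":0,"dz":0,"yaw":0,"gripper":5}
    - {"dx":-12,"dy":0,"dz":0,"yaw":0,"gripper":5}

```text
t: 35.4
ee_pos: [387.7, -253.1, 178.2]
tcp_rot: [1.251, 1.181, -1.251]
wrist_force: [-1.1, 0.5, -5.7]
gripper_width: 60.1
```

Run:
```python
from h import *;from workcell import observe,camera
o=observe();c=camera('wrist');cv2.imwrite('pics/w16.png',c['img'])
plan(o,[481,17.3,180]);print(o['gripper_width'],o['wrist_force'])
```

```text
jaw heading deg -93.3 tool x [ 1.e-04 -1.e-04 -1.e+00] tool y [ 0.998 -0.057  0.   ]
from [ 387.7 -253.1  178.2] -> dx,dy,dz(cm) [ -0.182   7.768 -27.531] yaw 0 j6 0.81
60.05159313826686 [-1.14624082  0.45924403 -5.65614249]
```

View pics/w16.png

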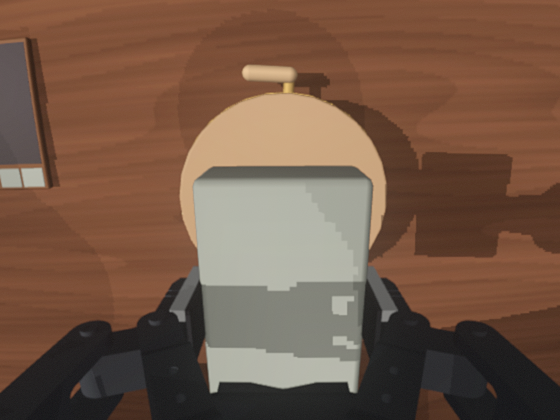

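The block is held level. Carrying it to the grey board.

Request:
send_rows:
  plan:
    - {"dx":0,"dy":0.5,"dz":-1.8,"yaw":0,"gripper":5}
    - {"dx":0,"dy":1.3,"dz":-4.5,"yaw":0,"gripper":5}
    - {"dx":0,"dy":2.2,"dz":-8,"yaw":0,"gripper":5}
    - {"dx":0,"dy":3.2,"dz":-11.5,"yaw":0,"gripper":5}
    - {"dx":0,"dy":4.2,"dz":-15,"yaw":0,"gripper":5}
    - {"dx":0,"dy":5.2,"dz":-18.5,"yaw":0,"gripper":5}
    - {"dx":0,"dy":6.2,"dz":-22,"yaw":0,"gripper":5}
    - {"dx":0,"dy":7,"dz":-25,"yaw":0,"gripper":5}
    - {"dx":0,"dy":7.6,"dz":-27,"yaw":0,"gripper":5}
    - {"dx":0,"dy":7.8,"dz":-27.5,"yaw":0,"gripper":5}
    - {"dx":0,"dy":7.8,"dz":-27.5,"yaw":0,"gripper":5}
    - {"dx":0,"dy":7.8,"dz":-27.5,"yaw":0,"gripper":5}

```text
t: 36.95
ee_pos: [481.0, 16.4, 177.8]
tcp_rot: [1.251, 1.182, -1.252]
wrist_force: [-0.0, 1.2, -5.7]
gripper_width: 59.8
```

Run:
```python
from lb import *
o=observe();c=camera('wrist');cv2.imwrite('pics/w17.png',c['img'])
plan(o,[481,17.3,13]);print(o['gripper_width'],o['wrist_force'])
# draw predicted board from initial estimate
a=np.radians(-2.9)
R=np.array([[np.cos(a),-np.sin(a)],[np.sin(a),np.cos(a)]])
for q in ((52,57),(52,-57),(-52,-57),(-52,57)): print(q,proj(c,np.r_[R@np.array(q)+[481,17.3],8],o).round(1))
```

```text
jaw heading deg -93.3 tool x [-9.e-04 -1.e-04 -1.e+00] tool y [ 0.998 -0.058 -0.001]
from [481.   16.4 177.8] -> dx,dy,dz(cm) [ 1.6478e+01  9.0000e-03 -9.0000e-02] yaw 0 j6 1.43
59.80432929639557 [-0.04828677  1.15949665 -5.73483719]
(52, 57) [213.3 131.7]
(52, -57) [347.5 130.6]
(-52, -57) [342.8 244.9]
(-52, 57) [220.2 245.8]
```

View pics/w17.png

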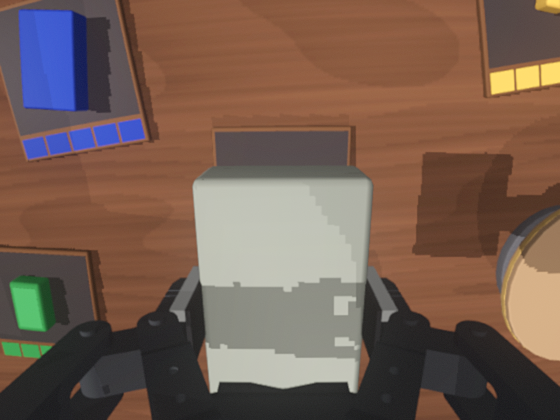

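The far edge of the felt is at (215..349,129), where the estimate predicted (213..347,131). Position is good. Lowering.

Request:
send_rows:
  plan:
    - {"dx":2,"dy":0,"dz":0,"yaw":0,"gripper":5}
    - {"dx":4.5,"dy":0,"dz":0,"yaw":0,"gripper":5}
    - {"dx":7.5,"dy":0,"dz":0,"yaw":0,"gripper":5}
    - {"dx":10.5,"dy":0,"dz":0,"yaw":0,"gripper":5}
    - {"dx":13,"dy":0,"dz":0,"yaw":0,"gripper":5}
    - {"dx":14.6,"dy":0,"dz":0,"yaw":0,"gripper":5}
    - {"dx":15.5,"dy":0,"dz":0,"yaw":0,"gripper":5}
    - {"dx":16,"dy":0,"dz":0,"yaw":0,"gripper":5}
    - {"dx":16.2,"dy":0,"dz":0,"yaw":0,"gripper":5}
    - {"dx":16.2,"dy":0,"dz":0,"yaw":0,"gripper":5}
    - {"dx":16.2,"dy":0,"dz":0,"yaw":0,"gripper":5}

```text
t: 38.38
ee_pos: [481.8, 16.8, 16.5]
tcp_rot: [1.251, 1.181, -1.25]
wrist_force: [-0.6, 0.5, -5.8]
gripper_width: 59.7
```

Request:
send_rows:
  plan:
    - {"dx":0.12,"dy":0,"dz":0,"yaw":0,"gripper":5}
    - {"dx":0.24,"dy":0,"dz":0,"yaw":0,"gripper":5}
    - {"dx":0.32,"dy":0,"dz":0,"yaw":0,"gripper":5}
    - {"dx":0.32,"dy":0,"dz":0,"yaw":0,"gripper":5}
    - {"dx":0.32,"dy":0,"dz":0,"yaw":0,"gripper":5}

```text
t: 39.0
ee_pos: [481.5, 16.8, 13.0]
tcp_rot: [1.251, 1.182, -1.251]
wrist_force: [-0.6, 0.6, -1.9]
gripper_width: 59.9
```

Request:
send_rows:
  plan:
    - {"dx":0.06,"dy":0,"dz":0,"yaw":0,"gripper":5}
    - {"dx":0.06,"dy":0,"dz":0,"yaw":0,"gripper":5}
    - {"dx":0.06,"dy":0,"dz":0,"yaw":0,"gripper":5}

```text
t: 39.38
ee_pos: [481.5, 16.8, 12.9]
tcp_rot: [1.251, 1.181, -1.251]
wrist_force: [-1.1, 0.4, 5.7]
gripper_width: 60.4
```

Seated. Releasing.

Request:
send_rows:
  plan:
    - {"dx":0,"dy":0,"dz":0,"yaw":0,"gripper":6.6}
    - {"dx":0,"dy":0,"dz":0,"yaw":0,"gripper":8.5}
    - {"dx":0,"dy":0,"dz":0,"yaw":0,"gripper":8.5}
    - {"dx":0,"dy":0,"dz":0,"yaw":0,"gripper":8.5}
    - {"dx":0,"dy":0,"dz":0,"yaw":0,"gripper":8.5}
    - {"dx":-1,"dy":0,"dz":0,"yaw":0,"gripper":8.5}
    - {"dx":-3,"dy":0,"dz":0,"yaw":0,"gripper":8.5}
    - {"dx":-6,"dy":0,"dz":0,"yaw":0,"gripper":8.5}
    - {"dx":-9,"dy":0,"dz":0,"yaw":0,"gripper":8.5}
    - {"dx":-12,"dy":0,"dz":0,"yaw":0,"gripper":8.5}
    - {"dx":-15,"dy":0,"dz":0,"yaw":0,"gripper":8.5}
    - {"dx":-18,"dy":0,"dz":0,"yaw":0,"gripper":8.5}

```text
t: 40.88
ee_pos: [481.1, 16.9, 193.9]
tcp_rot: [1.251, 1.181, -1.251]
wrist_force: [-0.2, 0.6, -0.4]
gripper_width: 84.9
```

Request:
send_rows:
  plan:
    - {"dx":-2,"dy":0,"dz":0,"yaw":0,"gripper":8.5}
    - {"dx":-2,"dy":0,"dz":0,"yaw":0,"gripper":8.5}
    - {"dx":-2,"dy":0,"dz":0,"yaw":0,"gripper":8.5}
    - {"dx":-2,"dy":0,"dz":0,"yaw":0,"gripper":8.5}

```text
t: 41.38
ee_pos: [480.7, 16.9, 211.2]
tcp_rot: [1.25, 1.184, -1.253]
wrist_force: [0.4, -0.0, 0.4]
gripper_width: 84.8
```

Run:
```python
import fit as F,cv2,numpy as np
from h import *
from workcell import observe,camera
o=observe();c=camera('wrist');cv2.imwrite('pics/w18.png',c['img']);s=camera('scene');cv2.imwrite('pics/s18.png',s['img'])
def om(img,names):
    h=cv2.cvtColor(img,cv2.COLOR_BGR2HSV);return (h[...,1]<60)&(h[...,2]>125)
F.obsmask=om;F.B['soap']=(100,62,30,8,None)
print(F.fit([(c,o)],('soap',[]),[482,17,-.05],win=62))
a=np.radians(-2.9);R=np.array([[np.cos(a),-np.sin(a)],[np.sin(a),np.cos(a)]])
for q in ((52,57),(52,-57),(-52,-57),(-52,57)): print(q,proj(c,np.r_[R@np.array(q)+[481,17.3],8],o).round(1))
print(o['t'],o['ee_pos'])
```

```text
(array([ 4.79200496e+02,  1.63468921e+01, -5.60265956e-02]), np.float64(0.11659749367061792))
(52, 57) [220.5 128.4]
(52, -57) [342.  127.5]
(-52, -57) [338.1 232. ]
(-52, 57) [226.1 232.8]
41.375 [480.65824118  16.92494628 211.22643109]
```

View pics/w18.png

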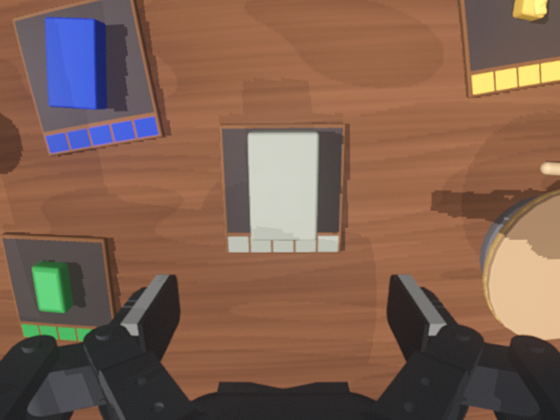

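View pics/s18.png

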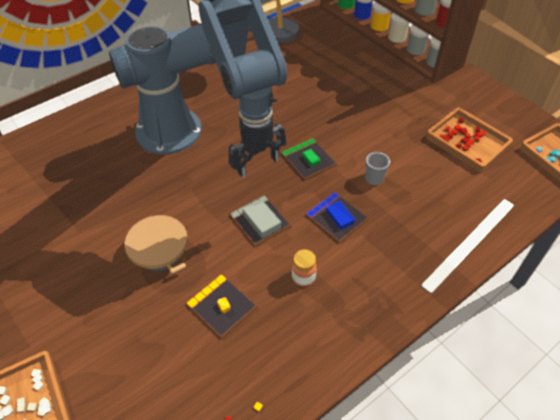

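All four pieces lie centred on their boards, and the cup and jar are where they were. The arm is clear and still, so I'm handing in.

Run:
```python
from workcell import *
print(finish_job())
```

```text
the job is handed in; nothing more can be done
None
```

I took the stack apart from the top down and set each piece on its own board: gilt on gold, shard on green, slab on blue, soapstone on grey. The job was handed in at about t = 41 s, with the gripper open and clear. Handing in gives no verdict, so the results below are my own measurements.

| Piece | Offset from the felt centre, by camera |
|---|---|
| gilt | within about 1 mm |
| shard | about 1.5 mm |
| slab | within about 1 mm |
| soapstone | within about 3 mm |

- **Soapstone:** its fit came out about 2–3 mm off in x. The same-coloured chips next to the block pull that fit, so I trust the gripper position more; it agreed with the felt centre to about 1 mm. Either value is well inside the 15 mm limit.
- **Release:** the force reading showed contact before I let go of the shard, slab and soapstone. For the gilt the rise was too small to tell from sensor noise, so it may have been let go up to 1 mm above the felt.
- **Rest of the scene:** the last pictures show all four pieces flat, and the cup and jar appear unmoved (I judged that by eye).
- **Refused call:** my first move call was refused as invalid input, apparently because I had left out the gripper value. The arm did not move, and I resent it with the value added.

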